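# Lock a spring channel nut into the microscope accessory rail

### The arm

A 6-joint arm with a two-finger parallel gripper is mounted at the origin on the work surface. World frame = base frame: x ahead of the robot, y to its left, z up, the work surface at z = 0. Lengths are in m, angles in rad, forces in N, time in s.
With the tool pointing down it reaches from about 0.25 to 0.775 m from the base axis. Payload 8.9 kg.
Tool frame: the origin (TCP) lies between the finger pads; the fingertips stand 17 mm ahead of it and the grasp point (between the pads) lies 2 mm behind it; y points along the fingers, z is the direction in which the jaws open and shut, and the axes are right-handed (so a half turn about y gives the same grasp; the last joint's range is limited). The gripper opens to 85 mm and grips with 20 to 120 N. Pads are 22 mm wide; open, the fingers measure 114 mm over their backs; the gripper's body (76 mm by 85 mm) begins 54 mm behind the grasp point. The pads swing forward as they close: fully open they stand 13 mm farther back than shut.
Start: joints at [-1.258, 0.291, -0.153, 1.127, 0, 1.431], TCP at [0.229, -0.472, 0.248] pointing down, gripper open.
Joint ranges: [-2.52, 2.52], [-0.91, 1.74], [-1.3, 1.37], [-1.96, 2.02], [-1.52, 1.47], [-3.14, 3.14]. Speed limits (rad/s): [2.22, 2.22, 2.79, 3.14, 3.14, 3.14].

### API

Orientations are given as a unit quaternion [x, y, z, w].
In Python, from cell import arm, snapshot, camera_params gives the robot as it stands.
- The arm moves only by the tool send_rows, never from a script. Its argument "rows" is a list of rows, each an object of numbers: "hand": the opening, from -1 (shut) to 1 (fully open); "tx", "ty", "tz": the shift along the tool's x, y, z in cm; "twist": the turn about the tool's y in degrees. In form: [{"hand": .., "tx": .., "ty": .., "tz": .., "twist": ..}, ...]. A call has 1 to 12 rows; each row is the pose to reach, as a shift and turn from the pose commanded when the call began, along the tool's axes at that moment; what a row does not reach only later rows make up. A row lasts 1/12 s, in which the tool goes at most 41.7 mm and 7.16 degrees, less where a joint would pass 70% of its speed; a pose out of reach is approached as far as the arm can. A call with a gripper value outside its range is refused whole. The fingers move at their own pace and stop on an object; the grip force is fixed at half the most. Time passes only in rows, so rows that repeat a pose let the fingers close. It gives the time, the measured TCP pose, the force and the opening at its end, in the units of the state.
- arm.sense(): the state, without advancing time (a new reading comes with each control period).
- snapshot(name): name is "side" or "top"; returns the picture (400x640x3 uint8, red, green, blue); there is no depth.
- camera_params(name): a dict with "fx", "fy", "cx", "cy" (pixels), "R" (3x3) and "t" (3): a world point X has camera coordinates R X + t. Camera axes: x right, y down, z forward; pixel columns grow to the right and rows downward; lengths in m; the calibration is good to about 2 mm. A picture is of the moment at which its call begins. camera_params takes no time and is no camera call.
- arm.hand_in(): hands the job in, once; it reports no verdict.
The state is a dict: "time": time; "joint_positions": joint angles; "qd": joint speeds; "tau": joint torques, N m; "tcp_pos": TCP position; "tcp_rot": TCP orientation; "wrist_force": force on the tool from outside, world axes, zero at the start; "wrist_torque": the same for the moment, N m; "finger_gap": finger opening in m.
Only numpy, scipy, OpenCV 4.12 (cv2) and the standard library are available. Lean on these libraries where they do the work, as an engineer would, in place of code of your own. Each camera call takes 0.05 s, during which the arm holds its last target.

### The job

Take the winged channel nut with the bar-shaped foot, put its foot lengthwise down into the slot of the accessory rail on the open side of the dark stop block, and slide it gently along until its collar is up against the stop, the only place where it can turn. There press it down against the sprung strip, twist it a quarter turn either way, and let it rise and let go, so that its grooves catch the rail's lips and it stands upright and locked across the slot. Do not force the nut in the rail (keep its contact forces well below 30 N), and leave the look-alike with the round foot, the glass dish, the objective and the amber jar where they are.

Things in the scene. Friction and masses are not known exactly. Their poses are not given: they have to be found in the camera images.
- nut: Steel channel nut with grey wing, 72 mm high, some 100 g, upright on the bench left or right of the rail (place swapped at random with the look-alike). Bar foot 38 (x) x 19 (y) x 6 mm; the lowest 2 mm are 36 x 16. Origin: centre of its underside, z up, x along foot and wing (x and -x alike). Poses of nut and its points are not reported while the fingers hold it.
- nut_grooves (a point): Point on the nut's axis at the grooves' floor, 6 mm above its underside. On both ends of the foot stands a tooth 3 mm thick, 4 mm high (top 10 mm above the underside); between it and the round neck (16 mm across) is the groove, from x = 8 to 16 mm, for the rail's turned-down lip edges.
- nut_collar (a point): Centre of the underside of the nut's round collar, 21 mm above the nut's underside. Collar 32 mm across, 5 mm thick.
- nut_wing (a point): Best point to hold: in the nut's wing, 63 mm above its underside. The wing is flat, 34 (x) x 14 (y) mm, from 43 to 71 mm above the underside, on a thin neck of 14 mm. Grip it across its 14 mm, fingertips no lower than 44 mm above the nut's underside so that they pass over the stop.
- rail: Aluminium channel fixed to the bench, 260 mm long (304 with end feet), 52 wide, 36 high. Origin: centre of its underside, x along the slot towards the stop, z up. The slot in the top is 22 mm wide, the whole length; lips 3 mm thick end in 3 mm thick edges (y = 11 to 14 mm either side) turned down to 28 mm height. The nut turned square and let up hooks its grooves there.
- slot_entry (a point): Good place to put the nut in: middle of the slot at lip top height (36 mm), 60 mm from the rail's middle away from the stop. The foot goes in lengthwise with 1.5 mm free on each side, then slides along the slot towards the rail's +x.
- stop_zone (a point): Mid slot, lip top height, rail x = +50 mm, not the stop. A dark steel stop block 26 (along x) x 50 x 18 mm is clamped on the lips; its flat face to -x lies anywhere from rail x = +20 to +80 mm: not reported, find by touch or sight. Fillers under the lips let the foot turn freely only with the collar 0 to 2 mm short of the face (1 mm is best).
- strip_rest (a point): Top of the sprung strip in the channel at rest, mid rail, 24 mm above the rail's underside. It yields at 2.4 N, plus 1.2 N per mm, for 12 mm. To turn, the nut must be 6 mm or more below where it first meets the strip (about 10 N); at 9 mm its collar lands on the lips and force climbs steeply. 7 to 8 mm is right.
- locked_height (a point): Where the nut's underside comes to rest when locked: 22 mm above the rail's underside (this point: mid rail, fixed). After the turn the nut rises about 5 mm until the grooves' floor meets the lip edges; the strip holds it up with about 5 N. Turned less than about 80 degrees the teeth catch under the edges, 4 mm lower.
- foot: Look-alike of the nut: same wing, necks and collar, but a round disc foot (38 mm across, 10 mm thick) that does not fit the slot. Leave alone. Origin: centre of its underside.
- dish: Shallow round glass dish, 60 mm across, 14 mm high. Leave alone. Origin: centre of underside.
- objective: Steel microscope objective standing on its thread end, 34 mm across, 44 mm high. Leave alone. Origin: centre of underside.
- vial: Amber glass jar with white cap, 28 mm across, 55 mm high. Leave alone. Origin: centre of underside.

How it is judged:
On the way, in this order (a step that is already met when the one before it is completed fails the run):
1. the nut's foot is down in the slot, lengthwise (z of nut in the frame of rail between 0.012 and 0.027 m and y of nut in the frame of rail between -0.005 and 0.005 m and x of nut in the frame of rail between -0.12 and 0.12 m and angle between the x axis of nut and the x axis of rail, either way round below 0.2 rad), for 0.2 s.
2. the nut is pressed down against the strip and turned most of the way across the channel (z of nut in the frame of rail between 0.01 and 0.0195 m and angle between the x axis of nut and the y axis of rail, either way round below 0.5 rad), for 0.05 s.
At the end, for the whole second after the job is handed in: The nut stands upright (within 7 degrees) in the rail, foot across the slot (within 12 degrees of square), risen so that its underside is 20.5 to 23.5 mm above the rail's underside, that is with both grooves caught on the lips, centred on the slot within 5 mm, at rest and released (z of nut in the frame of rail between 0.0205 and 0.0235 m and y of nut in the frame of rail between -0.005 and 0.005 m and angle between the x axis of nut and the y axis of rail, either way round below 0.22 rad and angle between nut's own z axis and vertical below 0.12 rad and linear speed of nut below 0.02 m/s); the robot touches nothing.
It fails at once if the nut is forced: more than 30 N between nut and rail (with its strip and stop) (contact force between nut and rail above 30 N).
It fails at once if the look-alike, the dish, the objective or the amber jar is shifted by more than 30 mm (distance of any of foot, dish, objective, vial from where it was at the start of the episode above 0.03 m).
It also fails if it takes over 58 s, if anything falls off the work surface, if the arm or the gripper's body presses on something with over 40 N, if the wrist force passes 120 N, or if a joint passes its speed limit or range.

## Working session

There is one attempt and no reset: what is moved stays moved. The work goes in short steps, Python scripts to look and compute and a tool call to move; the robot and the scene stay as the last step left them, time stands still between calls to the robot, and variables do not carry over. Pictures are saved under pics/ and viewed, and the job is handed in when it is done.

Besides the shell and the picture viewer there is one more tool, called after ">>>" as name(argument=value, ...) on one line, values as JSON. send_rows: Moves the arm, as the interface text tells. Its arguments: {"type":"object","properties":{"rows":{"type":"array"}},"required":["rows"]}

```bash
ls; mkdir -p pics; python3 - <<'E'
from cell import arm,snapshot,camera_params
import cv2
print(arm.sense())
for n in("top","side"):
    cv2.imwrite(f"pics/{n}0.png",snapshot(n)[:,:,::-1]); print(n,camera_params(n))
E
```

```text
pics
{'time': 0.0, 'joint_positions': array([-1.25830471e+00,  2.91274079e-01, -1.54113203e-01,  1.12670963e+00,
        8.60963081e-06,  1.43148678e+00]), 'qd': array([ 0.00200666, -0.00037693,  0.0024058 ,  0.00209314,  0.0010964 ,
       -0.00153977]), 'tau': array([ 3.44810242e-04, -5.37140572e+01,  3.31373727e+01,  1.60506426e-02,
       -2.58080463e-04,  3.35980246e-05]), 'tcp_pos': array([ 0.22908101, -0.47192479,  0.24774042]), 'tcp_rot': array([-0.15841741,  0.68959939, -0.68868266,  0.15834394]), 'wrist_force': array([ 0.24211601, -0.62385079, -0.01715634]), 'wrist_torque': array([-0.04042889,  0.01560362, -0.01103208]), 'finger_gap': 0.08517345338141338}
top {'fx': 423.19843285635653, 'fy': 423.19843285635653, 'cx': 315.57994058966756, 'cy': 203.57800659770078, 'R': array([[-0.03056899, -0.99934672,  0.0192785 ],
       [-0.99537108,  0.02867785, -0.09172783],
       [ 0.09111504, -0.02199329, -0.99559748]]), 't': array([-0.04832072,  0.52146575,  1.0638807 ])}
side {'fx': 438.79392700572066, 'fy': 438.79392700572066, 'cx': 318.2288230723991, 'cy': 198.64903594554437, 'R': array([[-0.8163244 , -0.57741636,  0.01431154],
       [-0.30632882,  0.41180147, -0.85824367],
       [ 0.48967043, -0.70498929, -0.51304286]]), 't': array([0.39055264, 0.23411505, 0.75838522])}
```

View pics/top0.png

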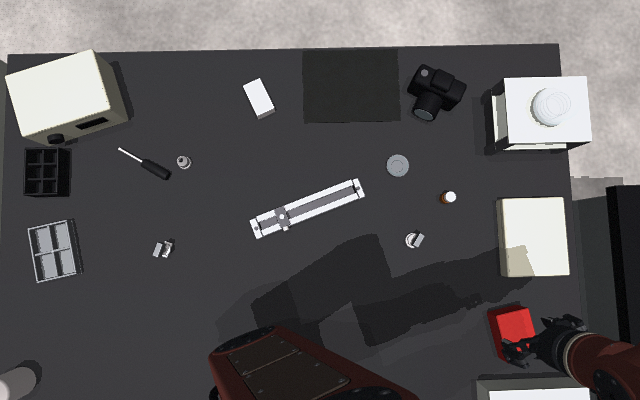

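View pics/side0.png

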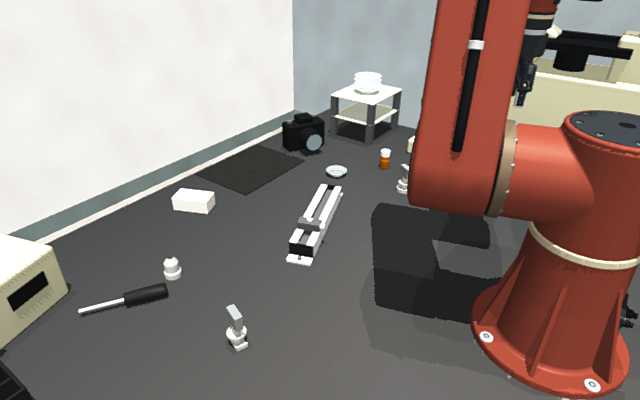

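```bash
python3 - <<'E'
import cv2,numpy as np
t=cv2.imread("pics/top0.png");s=cv2.imread("pics/side0.png")
c=lambda im,x,y,w,h,W,H:cv2.resize(im[y:y+h,x:x+w],(W,H),interpolation=cv2.INTER_CUBIC)
a=np.hstack([c(t,140,225,50,50,400,300)*1,c(t,390,215,50,50,400,300)]) if 0 else np.hstack([c(t,143,230,40,30,400,300),c(t,395,225,40,30,400,300)])
b=np.hstack([c(s,210,295,60,60,300,300),c(s,385,155,40,40,300,300)])
b=cv2.copyMakeBorder(b,0,0,0,200,cv2.BORDER_CONSTANT)
cv2.imwrite("pics/c1.png",np.vstack([a,b]))
cv2.imwrite("pics/c2.png",c(t,240,170,130,75,780,450))
cv2.imwrite("pics/c3.png",c(s,280,175,75,95,450,570))
E
```

```text
(no output)
```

View pics/c1.png

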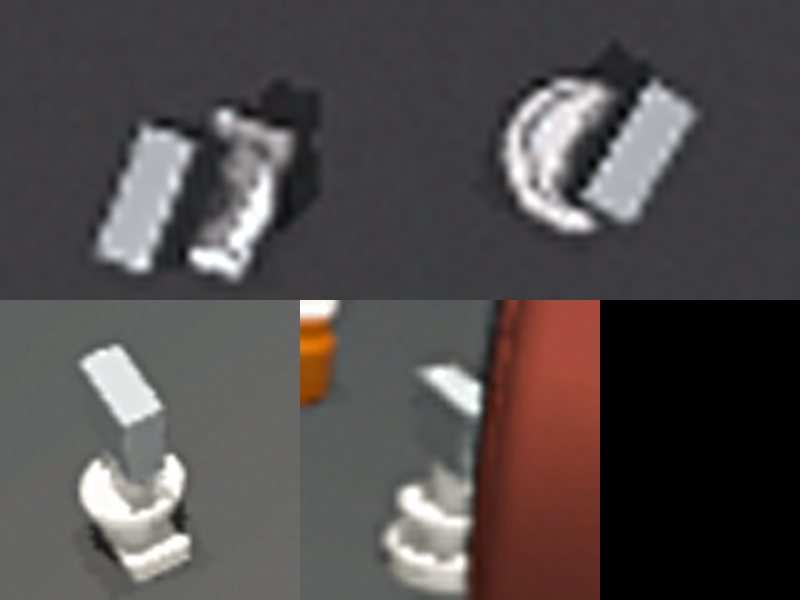

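View pics/c2.png

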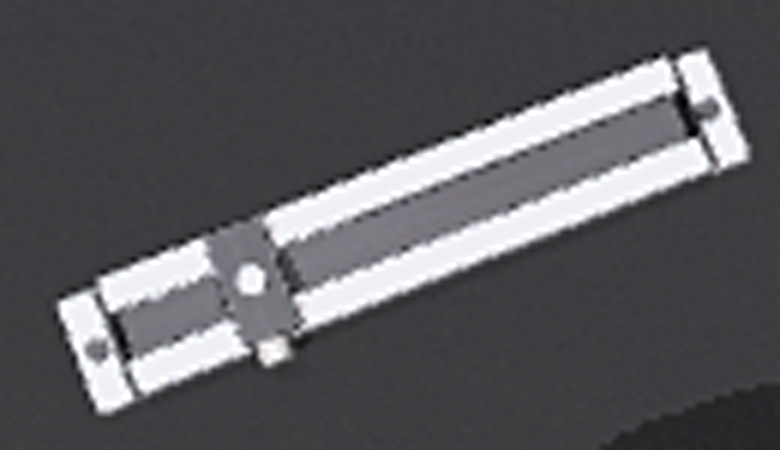

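View pics/c3.png

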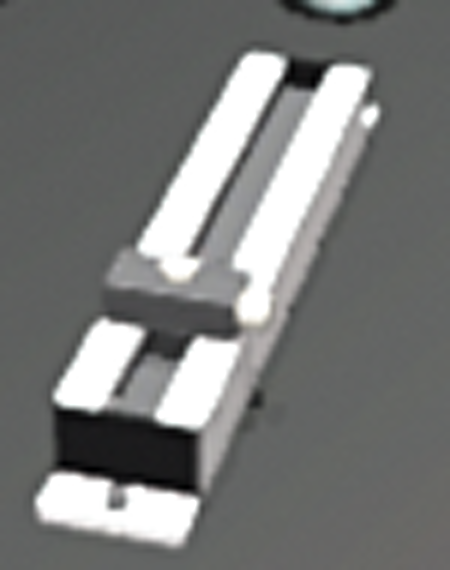

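```bash
cat > h.py <<'E'
import numpy as np
from cell import camera_params
from scipy.optimize import least_squares
P={n:camera_params(n) for n in("top","side")}
def proj(n,X):
    p=P[n];c=np.asarray(X)@np.array(p["R"]).T+p["t"]
    return np.c_[p["fx"]*c[:,0]/c[:,2]+p["cx"],p["fy"]*c[:,1]/c[:,2]+p["cy"]]
def back(n,u,z):
    p=P[n];R=np.array(p["R"]);C=-R.T@p["t"];d=R.T@[(u[0]-p["cx"])/p["fx"],(u[1]-p["cy"])/p["fy"],1]
    return C+d*(z-C[2])/d[2]
def W(q,L):
    L=np.asarray(L,float);c,s=np.cos(q[2]),np.sin(q[2])
    return np.c_[q[0]+c*L[:,0]-s*L[:,1],q[1]+s*L[:,0]+c*L[:,1],L[:,2]]
def uncrop(p,s,o): return (np.asarray(p,float)+.5)/s-.5+np.array(o)
def fit(obs,q0):
    f=lambda q:np.concatenate([(proj(n,W(q,L))-u).ravel() for n,L,u in obs])
    r=least_squares(f,q0,loss="soft_l1"); return r.x,f(r.x)
E
python3 - <<'E'
from h import *
np.set_printoptions(precision=4,suppress=True)
for n in P: print(n,"cam",-np.array(P[n]["R"]).T@P[n]["t"])
t=uncrop([(97,280),(140,395),(665,55),(712,170)],6,(240,170))
Lt=[(.13,-.026,.036),(.13,.026,.036),(-.13,-.026,.036),(-.13,.026,.036)]
s=uncrop([(55,402),(202,428),(248,52),(374,72)],6,(280,175))
for nm,o in(("both",[("top",Lt,t),("side",Lt,s)]),("top",[("top",Lt,t)]),("side",[("side",Lt,s)])):
    q,r=fit(o,[.5,.05,1.9]);print(nm,q,np.degrees(q[2]),r)
    if nm=="both":
        Q=q
c,sn=np.cos(Q[2]),np.sin(Q[2])
def loc(X): d=X[:2]-Q[:2];return c*d[0]+sn*d[1],-sn*d[0]+c*d[1]
for p in[(265,215),(208,240),(240,335),(305,325)]: print("stop top",loc(back("top",uncrop(p,6,(240,170)),.054)))
for p in[(125,250),(250,275),(105,290),(240,310)]: print("stop side",loc(back("side",uncrop(p,6,(280,175)),.054)))
w=[(.017,.007,.071),(.017,-.007,.071),(-.017,-.007,.071),(-.017,.007,.071)]
t=uncrop([(145,120),(197,140),(150,275),(95,255)],10,(143,230))
s=uncrop([(80,60),(118,45),(163,105),(125,122)],5,(210,295))
print([back("top",u,.071) for u in t],[back("side",u,.071) for u in s])
for nm,o in(("both",[("top",w,t),("side",w,s)]),("top",[("top",w,t)]),("side",[("side",w,s)])):
  print(nm,*fit(o,[.4,.4,0.]))
E
```

```text
top cam [ 0.4206 -0.0398  1.108 ]
side cam [0.0192 0.6638 0.5844]
both [ 0.5106 -0.042   1.9181] 109.89974783083822 [-0.1222  0.0545  0.0928  0.0431  0.2593  0.2778  0.0736 -0.1123  0.2852
 -0.0905 -0.3018 -0.1573  0.3655  0.6027 -0.9903  0.1262]
top [ 0.5108 -0.0418  1.9189] 109.94368441751065 [-0.1906  0.0263  0.0389  0.0089  0.1623  0.1784 -0.0095 -0.2181]
side [ 0.5104 -0.0423  1.9164] 109.79994669492967 [ 0.355  -0.1554 -0.2485 -0.1986  0.5856  0.5849 -0.7775  0.1246]
stop top (np.float64(0.053520333549864026), np.float64(-0.023825176543362577))
stop top (np.float64(0.07930534313247958), np.float64(-0.022797082689057467))
stop top (np.float64(0.08123261514017069), np.float64(0.018882081026614133))
stop top (np.float64(0.054713797222565155), np.float64(0.024928297480057926))
stop side (np.float64(0.0574587671706037), np.float64(-0.02365384074742731))
stop side (np.float64(0.060297628166700576), np.float64(0.02469540428809518))
stop side (np.float64(0.08453921431185762), np.float64(-0.022700633024436655))
stop side (np.float64(0.08293175740663189), np.float64(0.027095120023447782))
[array([0.4342, 0.3242, 0.071 ]), array([0.429 , 0.3117, 0.071 ]), array([0.3969, 0.3229, 0.071 ]), array([0.4021, 0.3361, 0.071 ])] [array([0.4333, 0.3236, 0.071 ]), array([0.4283, 0.3116, 0.071 ]), array([0.3982, 0.3222, 0.071 ]), array([0.4028, 0.3343, 0.071 ])]
both [ 0.4156  0.3232 -0.3483] [ 0.0875  0.1222  0.3525 -0.0656  0.1829 -0.1354  0.2016  0.0448 -0.4251
 -0.0203 -0.043  -0.505   0.3608  0.3822 -0.2045  0.7196]
top [ 0.4156  0.3237 -0.3507] [-0.0991  0.1294  0.161  -0.0448 -0.042  -0.1253 -0.0183  0.0413]
side [ 0.4157  0.3228 -0.3468] [-0.3522 -0.1801  0.0205 -0.669   0.45    0.1937 -0.1047  0.5353]
```

```bash
cat >> h.py <<'E'
from scipy.spatial.transform import Rotation as Ro
from cell import arm
def st():
    s=arm.sense();M=Ro.from_quat(s["tcp_rot"]).as_matrix()
    return s,M
def plan(xyz,yawz=None):
    s,M=st();d=M.T@(np.array(xyz)-s["tcp_pos"])*100
    print("t",round(s["time"],2),"tcp",s["tcp_pos"].round(4),"gap",round(s["finger_gap"],4),"F",s["wrist_force"].round(2),"q",s["joint_positions"].round(2))
    y=np.degrees(np.arctan2(M[1,2],M[0,2]));print("tilt",M[2].round(4),"yaw z",y.round(2),"shift cm",d.round(2))
    if yawz is not None:print("twist",[round((y-yawz+90*0+180)%360-180,2), round((y-yawz)%360-180,2)])
E
python3 - <<'E'
from h import *
s,M=st();print(M.round(3))
plan([.4156,.3235,.16],70)
E
```

```text
[[-0.9   -0.     0.437]
 [-0.437  0.001 -0.9  ]
 [-0.    -1.    -0.001]]
t 0.1 tcp [ 0.2291 -0.4719  0.2478] gap 0.0852 F [-0.46 -0.01 -0.01] q [-1.26  0.29 -0.15  1.13  0.    1.43]
tilt [-2.0e-04 -1.0e+00 -1.2e-03] yaw z -64.11 shift cm [-51.51   8.86 -63.41]
twist [np.float64(-134.11), np.float64(45.89)]
```

>>> send_rows(rows=[{"hand":1,"tx":-4,"ty":0.5,"tz":-5,"twist":-10},{"hand":1,"tx":-25,"ty":4,"tz":-32,"twist":-67},{"hand":1,"tx":-25,"ty":4,"tz":-32,"twist":-67},{"hand":1,"tx":-25,"ty":4,"tz":-32,"twist":-67},{"hand":1,"tx":-25,"ty":4,"tz":-32,"twist":-67},{"hand":1,"tx":-25,"ty":4,"tz":-32,"twist":-67},{"hand":1,"tx":-25,"ty":4,"tz":-32,"twist":-67},{"hand":1,"tx":-25,"ty":4,"tz":-32,"twist":-67},{"hand":1,"tx":-25,"ty":4,"tz":-32,"twist":-67},{"hand":1,"tx":-25,"ty":4,"tz":-32,"twist":-67},{"hand":1,"tx":-25,"ty":4,"tz":-32,"twist":-67},{"hand":1,"tx":-25,"ty":4,"tz":-32,"twist":-67}])

```text
time: 1.1
tcp_pos: [0.3143, -0.0736, 0.2081]
tcp_rot: [0.514, -0.486, 0.486, -0.514]
wrist_force: [-0.4, 0.8, -0.3]
finger_gap: 0.0853
```

```bash
python3 - <<'E'
from h import *
plan([.4156,.3235,.16],70)
E
```

```text
t 1.1 tcp [ 0.3143 -0.0736  0.2081] gap 0.0853 F [-0.36  0.78 -0.32] q [-0.46 -0.07 -0.68  0.96 -0.    1.06]
tilt [-1.e-04 -1.e+00 -4.e-04] yaw z 3.16 shift cm [-39.09   4.81  12.3 ]
twist [np.float64(-66.84), np.float64(113.16)]
```

>>> send_rows(rows=[{"hand":1,"tx":-39.1,"ty":4.8,"tz":12.3,"twist":-66.8},{"hand":1,"tx":-39.1,"ty":4.8,"tz":12.3,"twist":-66.8},{"hand":1,"tx":-39.1,"ty":4.8,"tz":12.3,"twist":-66.8},{"hand":1,"tx":-39.1,"ty":4.8,"tz":12.3,"twist":-66.8},{"hand":1,"tx":-39.1,"ty":4.8,"tz":12.3,"twist":-66.8},{"hand":1,"tx":-39.1,"ty":4.8,"tz":12.3,"twist":-66.8},{"hand":1,"tx":-39.1,"ty":4.8,"tz":12.3,"twist":-66.8},{"hand":1,"tx":-39.1,"ty":4.8,"tz":12.3,"twist":-66.8},{"hand":1,"tx":-39.1,"ty":4.8,"tz":12.3,"twist":-66.8},{"hand":1,"tx":-39.1,"ty":4.8,"tz":12.3,"twist":-66.8},{"hand":1,"tx":-39.1,"ty":4.8,"tz":12.3,"twist":-66.8},{"hand":1,"tx":-39.1,"ty":4.8,"tz":12.3,"twist":-66.8}])

```text
time: 2.1
tcp_pos: [0.4186, 0.3216, 0.1593]
tcp_rot: [0.696, -0.125, 0.125, -0.696]
wrist_force: [-0.7, 0.1, -0.1]
finger_gap: 0.0851
```

```bash
python3 - <<'E'
from h import *
import cv2
from cell import snapshot
plan([.4156,.3235,.062],70)
t=snapshot("top")[:,:,::-1];s=snapshot("side")[:,:,::-1]
cv2.imwrite("pics/a.png",np.hstack([cv2.resize(t[180:320,80:220],(400,400)),cv2.resize(s[220:380,160:320],(400,400))]))
# is the rail now unobstructed in the side view?
cv2.imwrite("pics/a2.png",s)
E
```

```text
t 2.1 tcp [0.4186 0.3216 0.1593] gap 0.0851 F [-0.69  0.07 -0.07] q [ 0.52  0.36 -0.29  0.91 -0.    0.87]
tilt [-5.e-04 -1.e+00 -1.e-03] yaw z 69.68 shift cm [-0.34  9.73  0.08]
twist [np.float64(-0.32), np.float64(179.68)]
```

View pics/a.png

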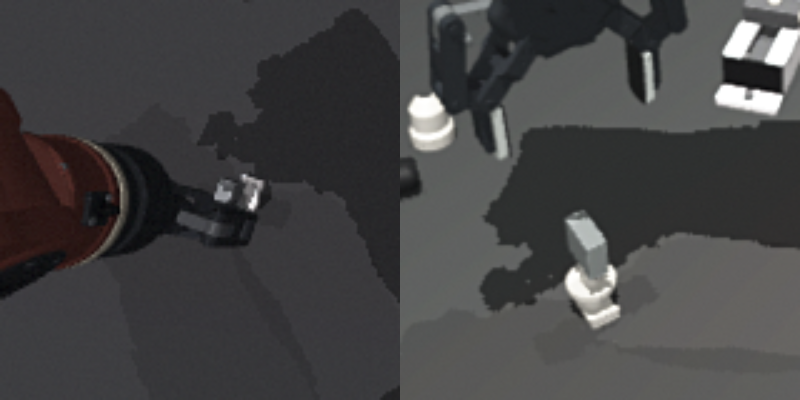

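>>> send_rows(rows=[{"hand":1,"tx":-0.3,"ty":2,"tz":0,"twist":-0.3},{"hand":1,"tx":-0.3,"ty":5,"tz":0,"twist":-0.3},{"hand":1,"tx":-0.3,"ty":5,"tz":0,"twist":-0.3},{"hand":1,"tx":-0.3,"ty":5,"tz":0,"twist":-0.3}])

```text
time: 2.53
tcp_pos: [0.4142, 0.3205, 0.1101]
tcp_rot: [0.697, -0.124, 0.123, -0.695]
wrist_force: [0.0, -0.1, 0.1]
finger_gap: 0.0857
```

```bash
python3 - <<'E'
from h import *
import cv2
from cell import snapshot
plan([.4156,.3235,.062],70)
t=snapshot("top")[:,:,::-1];s=snapshot("side")[:,:,::-1]
cv2.imwrite("pics/b.png",np.hstack([cv2.resize(t[180:320,80:220],(400,400)),cv2.resize(s[220:380,160:320],(400,400))]))
plan([.4156,.3235,.062],70)
E
```

```text
t 2.53 tcp [0.4142 0.3205 0.1101] gap 0.0857 F [ 0.04 -0.15  0.08] q [ 0.52  0.41 -0.37  0.79 -0.    0.87]
tilt [-0.0017 -1.     -0.0023] yaw z 69.85 shift cm [0.04 4.8  0.34]
twist [np.float64(-0.15), np.float64(179.85)]
t 2.63 tcp [0.4156 0.3219 0.1117] gap 0.0853 F [1.02 0.2  0.45] q [ 0.52  0.41 -0.37  0.79 -0.    0.87]
tilt [ 9.e-04 -1.e+00  9.e-04] yaw z 69.9 shift cm [-0.06  4.97  0.14]
twist [np.float64(-0.1), np.float64(179.9)]
```

View pics/b.png

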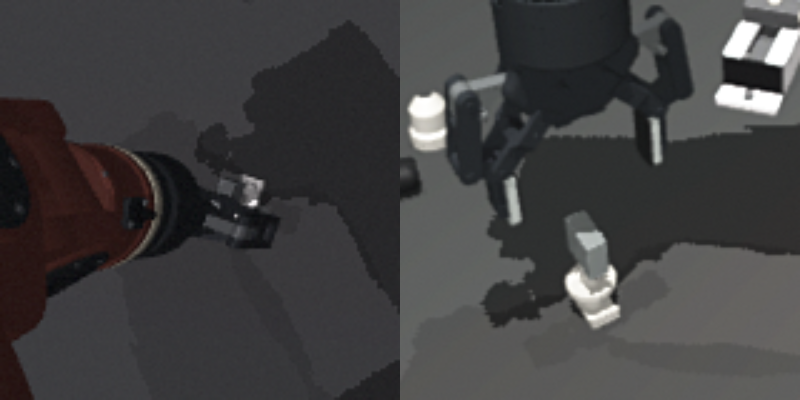

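>>> send_rows(rows=[{"hand":1,"tx":0,"ty":2,"tz":0.1},{"hand":1,"tx":0,"ty":4,"tz":0.1},{"hand":1,"tx":0,"ty":4.9,"tz":0.1},{"hand":1,"tx":0,"ty":4.9,"tz":0.1}])

```text
invalid input at $.rows[0]: expected keys hand, tx, ty, tz, twist
```

```bash
python3 - <<'E'
from h import *
plan([.4156,.3235,.062],70)
E
```

```text
t 2.63 tcp [0.4156 0.3219 0.1117] gap 0.0853 F [1.02 0.2  0.45] q [ 0.52  0.41 -0.37  0.79 -0.    0.87]
tilt [ 9.e-04 -1.e+00  9.e-04] yaw z 69.9 shift cm [-0.06  4.97  0.14]
twist [np.float64(-0.1), np.float64(179.9)]
```

>>> send_rows(rows=[{"hand":1,"tx":0,"ty":2,"tz":0.1,"twist":0},{"hand":1,"tx":0,"ty":4,"tz":0.1,"twist":0},{"hand":1,"tx":0,"ty":4.9,"tz":0.1,"twist":0},{"hand":1,"tx":0,"ty":4.9,"tz":0.1,"twist":0},{"hand":1,"tx":0,"ty":4.9,"tz":0.1,"twist":0}])

```text
time: 3.05
tcp_pos: [0.4155, 0.3234, 0.0622]
tcp_rot: [-0.696, 0.123, -0.123, 0.696]
wrist_force: [-0.3, 0.8, 1.0]
finger_gap: 0.0851
```

```bash
python3 - <<'E'
from h import *
import cv2
from cell import snapshot
plan([.4156,.3235,.062],70)
s=snapshot("side")[:,:,::-1]
cv2.imwrite("pics/d.png",cv2.resize(s[220:380,160:320],(600,600)))
plan([.4156,.3235,.062],70)
E
```

```text
t 3.05 tcp [0.4155 0.3234 0.0622] gap 0.0851 F [-0.31  0.77  1.03] q [ 0.52  0.47 -0.42  0.68 -0.    0.87]
tilt [ 3.e-04 -1.e+00  3.e-04] yaw z 69.97 shift cm [0.01 0.02 0.01]
twist [np.float64(-0.03), np.float64(179.97)]
t 3.1 tcp [0.4158 0.3237 0.0625] gap 0.0853 F [0.24 1.2  0.03] q [ 0.52  0.47 -0.42  0.68 -0.    0.87]
tilt [ 9.0e-04 -1.0e+00  1.1e-03] yaw z 69.97 shift cm [-0.02  0.05 -0.03]
twist [np.float64(-0.03), np.float64(179.97)]
```

View pics/d.png

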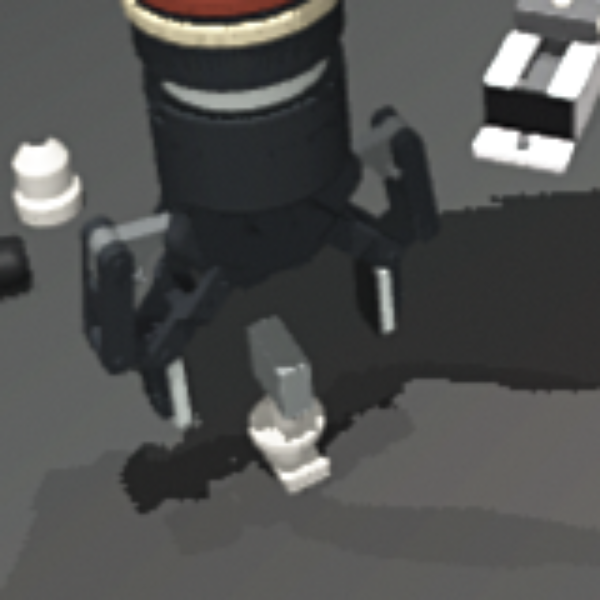

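>>> send_rows(rows=[{"hand":-1,"tx":0,"ty":0,"tz":0,"twist":0},{"hand":-1,"tx":0,"ty":0,"tz":0,"twist":0},{"hand":-1,"tx":0,"ty":0,"tz":0,"twist":0},{"hand":-1,"tx":0,"ty":0,"tz":0,"twist":0},{"hand":-1,"tx":0,"ty":0,"tz":0,"twist":0},{"hand":-1,"tx":0,"ty":0,"tz":0,"twist":0},{"hand":-1,"tx":0,"ty":0,"tz":0,"twist":0},{"hand":-1,"tx":0,"ty":0,"tz":0,"twist":0}])

```text
time: 3.77
tcp_pos: [0.4152, 0.3235, 0.0615]
tcp_rot: [-0.696, 0.123, -0.123, 0.696]
wrist_force: [-1.1, -1.3, 4.4]
finger_gap: 0.0131
```

```bash
python3 - <<'E'
from h import *
import cv2
from cell import snapshot
plan([.4156,.3235,.062],70)
s=snapshot("side")[:,:,::-1]
cv2.imwrite("pics/e.png",cv2.resize(s[220:380,160:320],(600,600)))
E
```

```text
t 3.77 tcp [0.4152 0.3235 0.0615] gap 0.0131 F [-1.12 -1.33  4.4 ] q [ 0.52  0.48 -0.42  0.68 -0.    0.87]
tilt [ 3.e-04 -1.e+00  2.e-04] yaw z 69.99 shift cm [ 0.03 -0.05  0.01]
twist [np.float64(-0.01), np.float64(179.99)]
```

View pics/e.png

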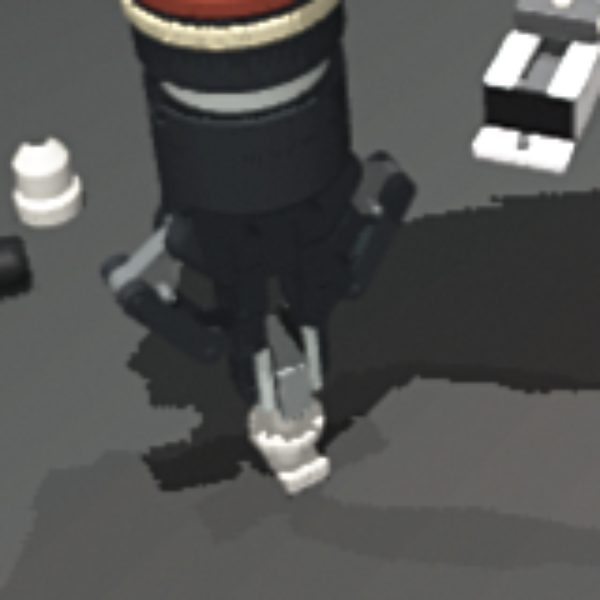

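>>> send_rows(rows=[{"hand":-1,"tx":0,"ty":-2,"tz":0,"twist":0},{"hand":-1,"tx":0,"ty":-5,"tz":0,"twist":0},{"hand":-1,"tx":0,"ty":-8,"tz":0,"twist":0},{"hand":-1,"tx":0,"ty":-10,"tz":0,"twist":0},{"hand":-1,"tx":0,"ty":-11,"tz":0,"twist":0},{"hand":-1,"tx":0,"ty":-11,"tz":0,"twist":0}])

```text
time: 4.32
tcp_pos: [0.4161, 0.324, 0.173]
tcp_rot: [-0.696, 0.122, -0.124, 0.697]
wrist_force: [-0.2, 0.0, -1.2]
finger_gap: 0.013
```

```bash
python3 - <<'E'
from h import *
import cv2
from cell import snapshot
plan([.5311,-.0984,.172],19.9)
s=snapshot("side")[:,:,::-1]
cv2.imwrite("pics/f.png",cv2.resize(s[200:360,160:320],(600,600)))
E
```

```text
t 4.32 tcp [0.4161 0.324  0.173 ] gap 0.013 F [-0.23  0.01 -1.2 ] q [ 0.52  0.35 -0.28  0.94  0.    0.87]
tilt [ 0.002  -1.      0.0025] yaw z 69.99 shift cm [ 25.26   0.06 -35.76]
twist [np.float64(50.09), np.float64(-129.91)]
```

View pics/f.png

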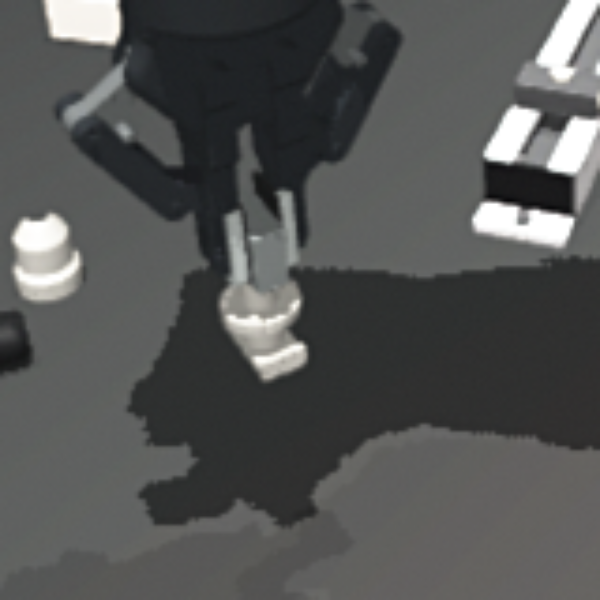

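>>> send_rows(rows=[{"hand":-1,"tx":1,"ty":0,"tz":-1.5,"twist":2},{"hand":-1,"tx":3.2,"ty":0,"tz":-4.5,"twist":6},{"hand":-1,"tx":5.5,"ty":0,"tz":-7.8,"twist":11},{"hand":-1,"tx":7.9,"ty":0,"tz":-11.1,"twist":16},{"hand":-1,"tx":10.2,"ty":0,"tz":-14.4,"twist":20},{"hand":-1,"tx":12.5,"ty":0,"tz":-17.7,"twist":25},{"hand":-1,"tx":14.8,"ty":0,"tz":-21,"twist":30},{"hand":-1,"tx":17.1,"ty":0,"tz":-24.3,"twist":35},{"hand":-1,"tx":19.4,"ty":0,"tz":-27.6,"twist":40},{"hand":-1,"tx":21.7,"ty":0,"tz":-30.9,"twist":44},{"hand":-1,"tx":23.8,"ty":0,"tz":-33.8,"twist":48},{"hand":-1,"tx":25.3,"ty":0,"tz":-35.8,"twist":50.1}])

```text
time: 5.37
tcp_pos: [0.5298, -0.1026, 0.1691]
tcp_rot: [0.578, -0.409, 0.407, -0.577]
wrist_force: [0.3, 0.9, -0.3]
finger_gap: 0.0134
```

>>> send_rows(rows=[{"hand":-1,"tx":0,"ty":0,"tz":0,"twist":0},{"hand":-1,"tx":0,"ty":0,"tz":0,"twist":0},{"hand":-1,"tx":0,"ty":0,"tz":0,"twist":0}])

```text
time: 5.62
tcp_pos: [0.5291, -0.0988, 0.1697]
tcp_rot: [0.579, -0.407, 0.405, -0.579]
wrist_force: [-0.0, 1.0, -1.3]
finger_gap: 0.0127
```

```bash
python3 - <<'E'
from h import *
import cv2
from cell import snapshot
plan([.5311,-.0984,.120],19.9)
for n in("top","side"):
    cv2.imwrite(f"pics/g{n}.png",snapshot(n)[:,:,::-1])
plan([.5311,-.0984,.120],19.9)
plan([.5311,-.0984,.120],19.9)
E
```

```text
t 5.62 tcp [ 0.5291 -0.0988  0.1697] gap 0.0127 F [-0.02  0.99 -1.34] q [-0.32  0.37 -0.25  0.95  0.    0.9 ]
tilt [-0.0023 -1.     -0.0023] yaw z 19.91 shift cm [0.04 4.97 0.21]
twist [np.float64(0.01), np.float64(-179.99)]
t 5.72 tcp [ 0.5295 -0.0983  0.1705] gap 0.0129 F [ 0.36 -0.19 -1.  ] q [-0.32  0.37 -0.25  0.95  0.    0.9 ]
tilt [-0.0013 -1.     -0.0013] yaw z 19.99 shift cm [0.07 5.05 0.15]
twist [np.float64(0.09), np.float64(-179.91)]
t 5.72 tcp [ 0.5295 -0.0983  0.1705] gap 0.0129 F [ 0.36 -0.19 -1.  ] q [-0.32  0.37 -0.25  0.95  0.    0.9 ]
tilt [-0.0013 -1.     -0.0013] yaw z 19.99 shift cm [0.07 5.05 0.15]
twist [np.float64(0.09), np.float64(-179.91)]
```

View pics/gside.png

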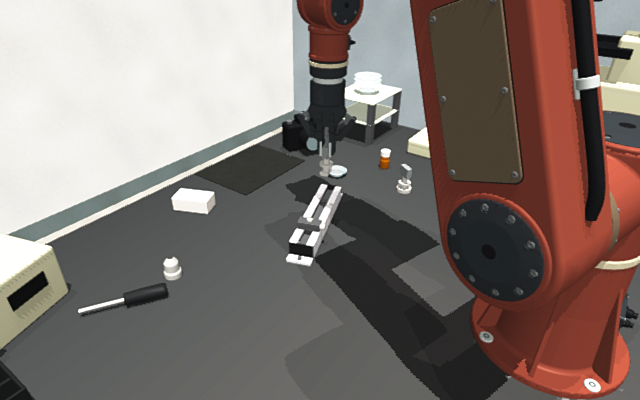

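View pics/gtop.png

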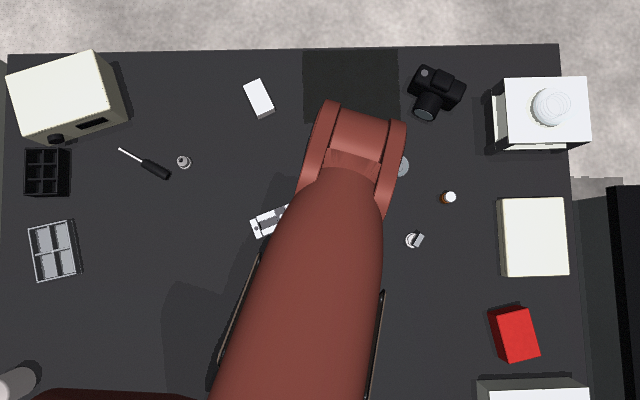

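>>> send_rows(rows=[{"hand":-1,"tx":0.05,"ty":2,"tz":0.17,"twist":0},{"hand":-1,"tx":0.05,"ty":4,"tz":0.17,"twist":0},{"hand":-1,"tx":0.05,"ty":6,"tz":0.17,"twist":0},{"hand":-1,"tx":0.05,"ty":6.6,"tz":0.17,"twist":0},{"hand":-1,"tx":0.05,"ty":6.6,"tz":0.17,"twist":0},{"hand":-1,"tx":0.05,"ty":6.6,"tz":0.17,"twist":0},{"hand":-1,"tx":0.05,"ty":6.6,"tz":0.17,"twist":0}])

```text
time: 6.3
tcp_pos: [0.5328, -0.0993, 0.1065]
tcp_rot: [-0.579, 0.405, -0.407, 0.579]
wrist_force: [0.1, 0.1, -0.2]
finger_gap: 0.0129
```

```bash
python3 - <<'E'
from h import *
import cv2
from cell import snapshot
plan([.5311,-.0984,.102],19.9)
s=snapshot("side")[:,:,::-1]
cv2.imwrite("pics/i.png",cv2.resize(s[140:265,270:370],(640,800))[:600])
plan([.5311,-.0984,.102],19.9)
snapshot("side")
plan([.5311,-.0984,.102],19.9)
E
```

```text
t 6.3 tcp [ 0.5328 -0.0993  0.1065] gap 0.0129 F [ 0.15  0.1  -0.16] q [-0.32  0.44 -0.33  0.8   0.    0.9 ]
tilt [ 0.001  -1.      0.0013] yaw z 19.93 shift cm [-0.14  0.45 -0.13]
twist [np.float64(0.03), np.float64(-179.97)]
t 6.35 tcp [ 0.5329 -0.0995  0.1065] gap 0.0125 F [-0.92 -0.11 -1.31] q [-0.32  0.44 -0.33  0.8   0.    0.9 ]
tilt [ 0.0011 -1.      0.0015] yaw z 19.91 shift cm [-0.16  0.45 -0.13]
twist [np.float64(0.01), np.float64(-179.99)]
t 6.4 tcp [ 0.5329 -0.0995  0.1065] gap 0.0132 F [-0.36 -0.67 -0.09] q [-0.32  0.44 -0.33  0.8  -0.    0.9 ]
tilt [ 0.0012 -1.      0.0015] yaw z 19.9 shift cm [-0.17  0.45 -0.13]
twist [np.float64(0.0), np.float64(-180.0)]
```

View pics/i.png

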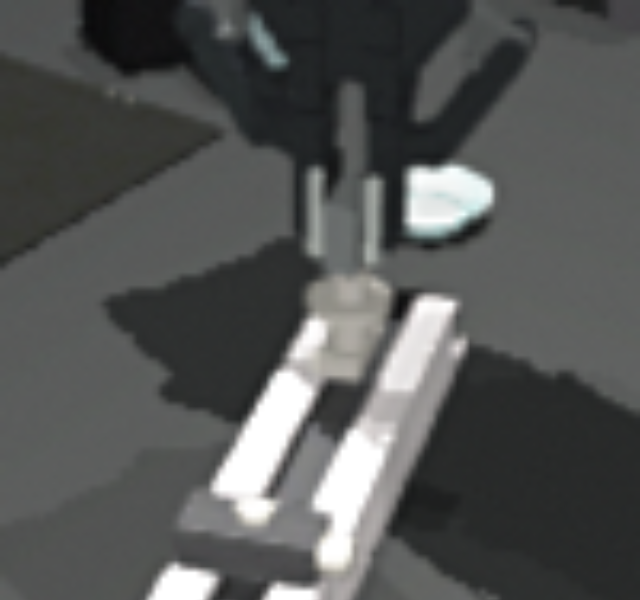

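>>> send_rows(rows=[{"hand":-1,"tx":-0.1,"ty":0.2,"tz":-0.13,"twist":0},{"hand":-1,"tx":-0.1,"ty":0.4,"tz":-0.13,"twist":0},{"hand":-1,"tx":-0.1,"ty":0.4,"tz":-0.13,"twist":0},{"hand":-1,"tx":-0.1,"ty":0.4,"tz":-0.13,"twist":0},{"hand":-1,"tx":-0.1,"ty":0.4,"tz":-0.13,"twist":0}])

```text
time: 6.82
tcp_pos: [0.5305, -0.099, 0.1013]
tcp_rot: [-0.579, 0.406, -0.406, 0.579]
wrist_force: [-0.5, 0.1, -0.7]
finger_gap: 0.0131
```

```bash
cat > ov.py <<'E'
from h import *
import cv2,sys
from cell import snapshot
Q=np.array([.5107,-.042,np.radians(109.9)])
def ov(name,box,sc,stopx=.055):
    s=snapshot("side")[:,:,::-1]
    s0,M=st();p=s0["tcp_pos"];yaw=np.arctan2(M[1,2],M[0,2])+np.pi/2
    x,y,w,h=box
    im=cv2.resize(s[y:y+h,x:x+w],None,fx=sc,fy=sc,interpolation=cv2.INTER_CUBIC);raw=im.copy()
    def poly(q,L,col):
        u=(proj("side",W(q,L))+.5-[x,y])*sc-.5
        cv2.polylines(im,[np.round(u).astype(int)],True,col,1)
    n=[p[0],p[1],yaw];z=p[2]-.062
    box4=lambda a,b,z:[(a,b,z),(a,-b,z),(-a,-b,z),(-a,b,z)]
    poly(n,box4(.018,.008,z),(0,0,255));poly(n,box4(.019,.0095,z+.006),(0,255,0));poly(n,box4(.017,.007,z+.071),(255,0,0))
    th=np.linspace(0,6.28,40);poly(n,np.c_[.016*np.cos(th),.016*np.sin(th),0*th+z+.026],(255,255,0))
    poly(Q,box4(.13,.011,.036),(255,0,255));poly(Q,box4(.13,.026,.036),(255,0,255))
    poly(Q,[(stopx,.025,.054),(stopx,-.025,.054),(stopx+.026,-.025,.054),(stopx+.026,.025,.054)],(0,255,255))
    cv2.imwrite(name,np.hstack([raw,im]))
    d=p[:2]-Q[:2];c,sn=np.cos(Q[2]),np.sin(Q[2])
    print("nut in rail mm x,y,z",((c*d[0]+sn*d[1])*1e3).round(1),((-sn*d[0]+c*d[1])*1e3).round(1),(z*1e3).round(1),"F",s0["wrist_force"].round(2))
E
python3 - <<'E'
from ov import *
plan([.5311,-.0984,.102],19.9)
ov("pics/j.png",(285,150,65,95),6)
plan([.5311,-.0984,.102],19.9)
E
```

```text
t 6.82 tcp [ 0.5305 -0.099   0.1013] gap 0.0131 F [-0.49  0.05 -0.75] q [-0.32  0.45 -0.34  0.79  0.    0.9 ]
tilt [-0. -1. -0.] yaw z 19.88 shift cm [-0.04 -0.07  0.08]
twist [np.float64(-0.02), np.float64(179.98)]
nut in rail mm x,y,z -60.3 0.8 39.3 F [-0.22  0.05 -0.62]
t 6.87 tcp [ 0.5305 -0.099   0.1013] gap 0.0132 F [-0.22  0.05 -0.62] q [-0.32  0.45 -0.34  0.79 -0.    0.9 ]
tilt [ 0. -1. -0.] yaw z 19.89 shift cm [-0.04 -0.07  0.08]
twist [np.float64(-0.01), np.float64(179.99)]
```

View pics/j.png

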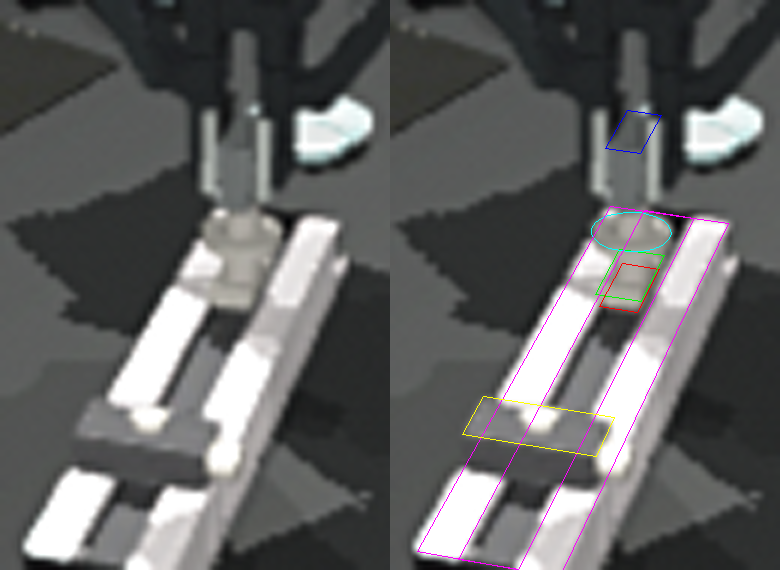

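>>> send_rows(rows=[{"hand":-1,"tx":0,"ty":0,"tz":0.06,"twist":0},{"hand":-1,"tx":0,"ty":0.15,"tz":0.06,"twist":0},{"hand":-1,"tx":0,"ty":0.3,"tz":0.06,"twist":0},{"hand":-1,"tx":0,"ty":0.4,"tz":0.06,"twist":0},{"hand":-1,"tx":0,"ty":0.5,"tz":0.06,"twist":0},{"hand":-1,"tx":0,"ty":0.5,"tz":0.06,"twist":0},{"hand":-1,"tx":0,"ty":0.5,"tz":0.06,"twist":0}])

```text
time: 7.45
tcp_pos: [0.531, -0.0987, 0.0962]
tcp_rot: [0.579, -0.406, 0.406, -0.579]
wrist_force: [-0.1, 1.1, -1.2]
finger_gap: 0.0126
```

```bash
python3 - <<'E'
from ov import *
ov("pics/k.png",(285,150,65,95),6,.058)
plan([.5311,-.0984,.088],19.9)
E
```

```text
nut in rail mm x,y,z -60.3 0.2 34.3 F [-0.06 -1.01 -1.06]
t 7.5 tcp [ 0.531  -0.0988  0.0963] gap 0.0129 F [-0.06 -1.01 -1.06] q [-0.32  0.45 -0.34  0.77  0.    0.9 ]
tilt [-1.e-04 -1.e+00 -0.e+00] yaw z 19.88 shift cm [-0.03  0.83  0.02]
twist [np.float64(-0.02), np.float64(179.98)]
```

View pics/k.png

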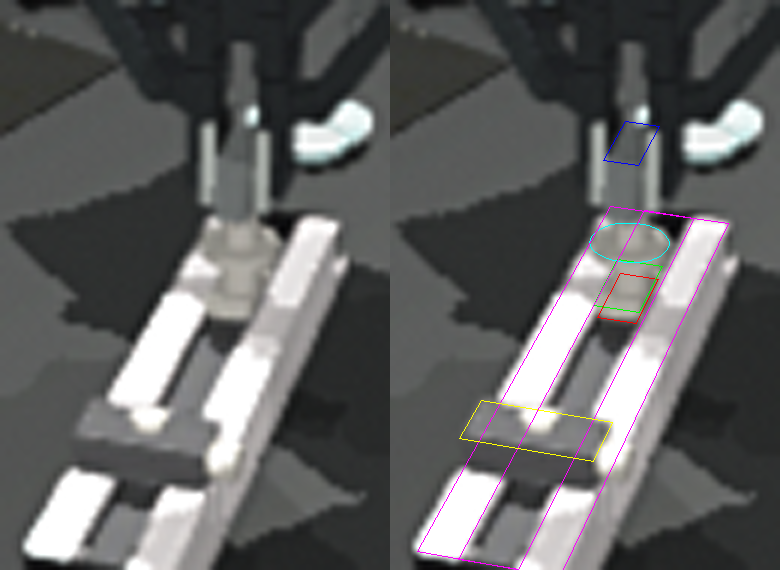

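>>> send_rows(rows=[{"hand":-1,"tx":0,"ty":0.1,"tz":0.02,"twist":0},{"hand":-1,"tx":0,"ty":0.2,"tz":0.02,"twist":0},{"hand":-1,"tx":0,"ty":0.3,"tz":0.02,"twist":0},{"hand":-1,"tx":0,"ty":0.35,"tz":0.02,"twist":0},{"hand":-1,"tx":0,"ty":0.35,"tz":0.02,"twist":0}])

```text
time: 7.92
tcp_pos: [0.5312, -0.0986, 0.0926]
tcp_rot: [0.579, -0.406, 0.406, -0.579]
wrist_force: [-0.4, 0.8, -1.4]
finger_gap: 0.0131
```

```bash
python3 - <<'E'
from ov import *
plan([.5311,-.0984,.088],19.9)
E
```

```text
t 7.92 tcp [ 0.5312 -0.0986  0.0926] gap 0.0131 F [-0.44  0.78 -1.36] q [-0.32  0.46 -0.35  0.77 -0.    0.9 ]
tilt [-2.e-04 -1.e+00 -2.e-04] yaw z 19.89 shift cm [-0.03  0.46  0.  ]
twist [np.float64(-0.01), np.float64(179.99)]
```

>>> send_rows(rows=[{"hand":-1,"tx":0,"ty":0.1,"tz":0,"twist":0},{"hand":-1,"tx":0,"ty":0.2,"tz":0,"twist":0},{"hand":-1,"tx":0,"ty":0.3,"tz":0,"twist":0},{"hand":-1,"tx":0,"ty":0.4,"tz":0,"twist":0},{"hand":-1,"tx":0,"ty":0.5,"tz":0,"twist":0},{"hand":-1,"tx":0,"ty":0.5,"tz":0,"twist":0}])

```text
time: 8.42
tcp_pos: [0.5311, -0.0987, 0.0876]
tcp_rot: [0.579, -0.406, 0.406, -0.579]
wrist_force: [-0.2, -0.7, -1.6]
finger_gap: 0.0129
```

```bash
python3 - <<'E'
from ov import *
plan([.5311,-.0984,.087],19.9)
ov("pics/l.png",(285,150,65,95),6,.058)
plan([.5311,-.0984,.087],19.9)
E
```

```text
t 8.42 tcp [ 0.5311 -0.0987  0.0876] gap 0.0129 F [-0.2  -0.72 -1.63] q [-0.32  0.46 -0.35  0.75 -0.    0.9 ]
tilt [-2.e-04 -1.e+00 -3.e-04] yaw z 19.88 shift cm [-0.03  0.06  0.01]
twist [np.float64(-0.02), np.float64(179.98)]
nut in rail mm x,y,z -60.2 0.1 25.7 F [-0.12  0.12 -0.05]
t 8.47 tcp [ 0.5311 -0.0987  0.0877] gap 0.0127 F [-0.12  0.12 -0.05] q [-0.32  0.46 -0.35  0.75 -0.    0.9 ]
tilt [-2.e-04 -1.e+00 -2.e-04] yaw z 19.88 shift cm [-0.03  0.07  0.01]
twist [np.float64(-0.02), np.float64(179.98)]
```

View pics/l.png

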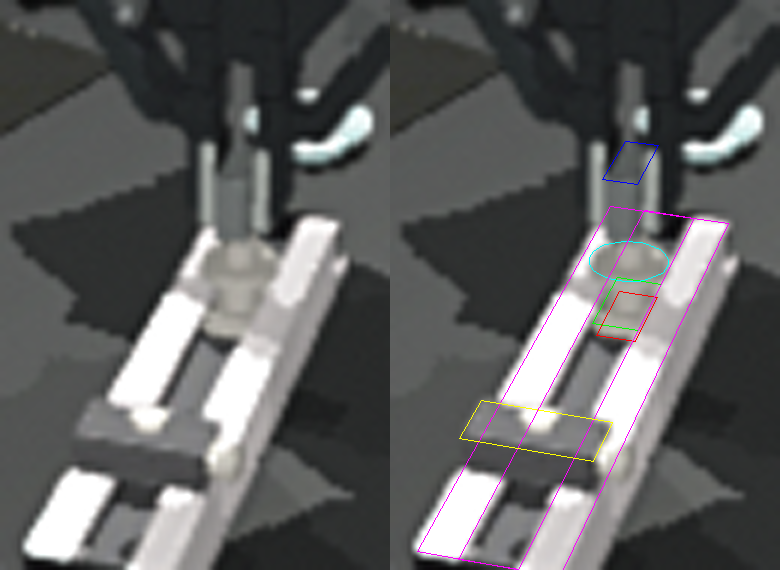

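>>> send_rows(rows=[{"hand":-1,"tx":-0.2,"ty":0,"tz":0,"twist":0},{"hand":-1,"tx":-0.5,"ty":0,"tz":0,"twist":0},{"hand":-1,"tx":-1,"ty":0,"tz":0,"twist":0},{"hand":-1,"tx":-1.5,"ty":0,"tz":0,"twist":0},{"hand":-1,"tx":-2,"ty":0,"tz":0,"twist":0},{"hand":-1,"tx":-2.5,"ty":0,"tz":0,"twist":0},{"hand":-1,"tx":-3,"ty":0,"tz":0,"twist":0},{"hand":-1,"tx":-3.5,"ty":0,"tz":0,"twist":0},{"hand":-1,"tx":-4,"ty":0,"tz":0,"twist":0},{"hand":-1,"tx":-4.5,"ty":0,"tz":0,"twist":0},{"hand":-1,"tx":-4.8,"ty":0,"tz":0,"twist":0},{"hand":-1,"tx":-5,"ty":0,"tz":0,"twist":0}])

```text
time: 9.47
tcp_pos: [0.5141, -0.0512, 0.0878]
tcp_rot: [0.579, -0.406, 0.406, -0.579]
wrist_force: [-0.0, 0.3, -0.6]
finger_gap: 0.0129
```

```bash
python3 - <<'E'
from ov import *
ov("pics/m.png",(285,150,65,95),6,.058)
plan([.5311,-.0984,.087],19.9)
E
```

```text
nut in rail mm x,y,z -9.7 -0.0 25.8 F [ 0.21  0.02 -1.91]
t 9.52 tcp [ 0.514  -0.0511  0.0878] gap 0.0129 F [ 0.21  0.02 -1.91] q [-0.24  0.43 -0.42  0.73  0.    0.98]
tilt [-2.e-04 -1.e+00 -1.e-04] yaw z 19.91 shift cm [ 5.03  0.08 -0.  ]
twist [np.float64(0.01), np.float64(-179.99)]
```

>>> send_rows(rows=[{"hand":-1,"tx":-0.2,"ty":0,"tz":0,"twist":0},{"hand":-1,"tx":-0.6,"ty":0,"tz":0,"twist":0},{"hand":-1,"tx":-1,"ty":0,"tz":0,"twist":0},{"hand":-1,"tx":-1.4,"ty":0,"tz":0,"twist":0},{"hand":-1,"tx":-1.8,"ty":0,"tz":0,"twist":0},{"hand":-1,"tx":-2.2,"ty":0,"tz":0,"twist":0},{"hand":-1,"tx":-2.6,"ty":0,"tz":0,"twist":0},{"hand":-1,"tx":-3,"ty":0,"tz":0,"twist":0},{"hand":-1,"tx":-3.4,"ty":0,"tz":0,"twist":0},{"hand":-1,"tx":-3.7,"ty":0,"tz":0,"twist":0},{"hand":-1,"tx":-3.8,"ty":0,"tz":0,"twist":0},{"hand":-1,"tx":-3.8,"ty":0,"tz":0,"twist":0}])

```text
time: 10.52
tcp_pos: [0.5012, -0.0157, 0.0878]
tcp_rot: [0.579, -0.406, 0.406, -0.579]
wrist_force: [-0.5, -0.5, -1.3]
finger_gap: 0.0129
```

```bash
python3 - <<'E'
from ov import *
ov("pics/n.png",(285,150,65,95),6,.058)
plan([.5311,-.0984,.087],19.9)
E
```

```text
nut in rail mm x,y,z 27.8 -0.1 25.8 F [ 0.75 -0.13 -0.72]
t 10.57 tcp [ 0.5013 -0.0159  0.0878] gap 0.0128 F [ 0.75 -0.13 -0.72] q [-0.18  0.4  -0.46  0.71 -0.    1.05]
tilt [ 1.e-04 -1.e+00  0.e+00] yaw z 19.9 shift cm [ 8.77  0.08 -0.01]
twist [np.float64(-0.0), np.float64(180.0)]
```

View pics/n.png

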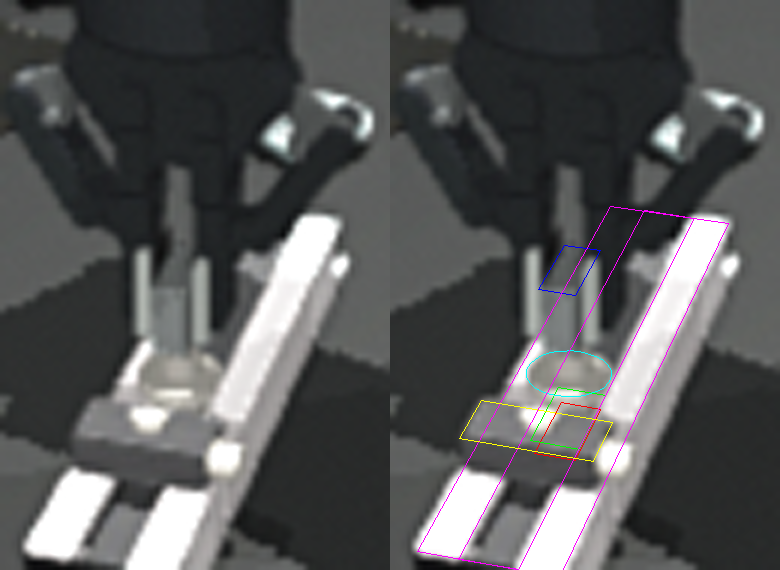

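>>> send_rows(rows=[{"hand":-1,"tx":-0.1,"ty":0,"tz":0,"twist":0},{"hand":-1,"tx":-0.2,"ty":0,"tz":0,"twist":0},{"hand":-1,"tx":-0.3,"ty":0,"tz":0,"twist":0},{"hand":-1,"tx":-0.4,"ty":0,"tz":0,"twist":0},{"hand":-1,"tx":-0.5,"ty":0,"tz":0,"twist":0},{"hand":-1,"tx":-0.6,"ty":0,"tz":0,"twist":0},{"hand":-1,"tx":-0.7,"ty":0,"tz":0,"twist":0},{"hand":-1,"tx":-0.7,"ty":0,"tz":0,"twist":0}])

```text
time: 11.23
tcp_pos: [0.4988, -0.0092, 0.0878]
tcp_rot: [0.579, -0.406, 0.406, -0.579]
wrist_force: [-0.3, 0.0, -1.0]
finger_gap: 0.0131
```

>>> send_rows(rows=[{"hand":-1,"tx":-0.05,"ty":0,"tz":0,"twist":0},{"hand":-1,"tx":-0.1,"ty":0,"tz":0,"twist":0},{"hand":-1,"tx":-0.15,"ty":0,"tz":0,"twist":0},{"hand":-1,"tx":-0.2,"ty":0,"tz":0,"twist":0},{"hand":-1,"tx":-0.2,"ty":0,"tz":0,"twist":0}])

```text
time: 11.65
tcp_pos: [0.4983, -0.0076, 0.0878]
tcp_rot: [0.579, -0.406, 0.406, -0.579]
wrist_force: [0.9, -1.9, -2.8]
finger_gap: 0.0128
```

```bash
python3 - <<'E'
from ov import *
ov("pics/o.png",(285,150,65,95),6,.058)
E
```

```text
nut in rail mm x,y,z 36.6 -0.1 25.8 F [ 0.6  -0.06 -3.24]
```

View pics/o.png

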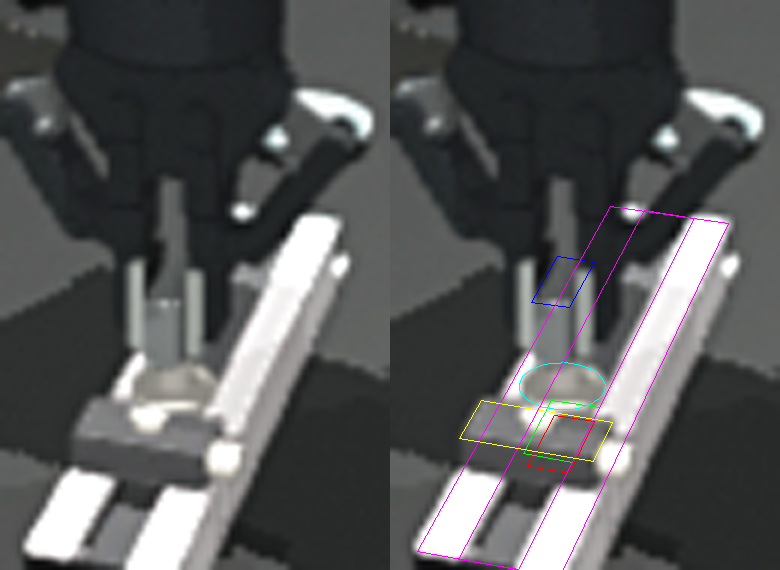

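>>> send_rows(rows=[{"hand":-1,"tx":-0.03,"ty":0,"tz":0,"twist":0},{"hand":-1,"tx":-0.05,"ty":0,"tz":0,"twist":0},{"hand":-1,"tx":-0.05,"ty":0,"tz":0,"twist":0}])

```text
time: 11.95
tcp_pos: [0.4981, -0.0071, 0.0877]
tcp_rot: [0.579, -0.406, 0.406, -0.579]
wrist_force: [0.4, -1.2, -4.0]
finger_gap: 0.0133
```

```bash
python3 - <<'E'
from ov import *
for i in range(3): ov("pics/p.png",(285,150,65,95),6,.058)
E
```

```text
nut in rail mm x,y,z 37.1 -0.0 25.7 F [ 0.16 -2.37 -4.  ]
nut in rail mm x,y,z 37.1 -0.0 25.7 F [ 1.29 -2.32 -4.18]
nut in rail mm x,y,z 37.1 -0.0 25.8 F [ 1.73 -1.29 -4.87]
```

>>> send_rows(rows=[{"hand":-1,"tx":-0.03,"ty":0,"tz":0,"twist":0},{"hand":-1,"tx":-0.05,"ty":0,"tz":0,"twist":0},{"hand":-1,"tx":-0.05,"ty":0,"tz":0,"twist":0}])

```text
time: 12.35
tcp_pos: [0.4979, -0.0066, 0.0878]
tcp_rot: [0.579, -0.406, 0.406, -0.579]
wrist_force: [0.7, -2.3, -5.6]
finger_gap: 0.0128
```

```bash
python3 - <<'E'
from ov import *
for i in range(3): ov("pics/p.png",(285,150,65,95),6,.058);print(arm.sense()["wrist_torque"])
E
```

```text
nut in rail mm x,y,z 37.6 0.0 25.7 F [ 1.12 -2.26 -5.23]
[-0.72381437 -0.24169344 -0.00596377]
nut in rail mm x,y,z 37.6 -0.0 25.8 F [ 0.88 -3.96 -4.61]
[-0.7473382  -0.31088127  0.00790845]
nut in rail mm x,y,z 37.6 -0.0 25.8 F [ 1.22 -2.73 -5.68]
[-0.77485416 -0.28147527 -0.00082421]
```

View pics/p.png

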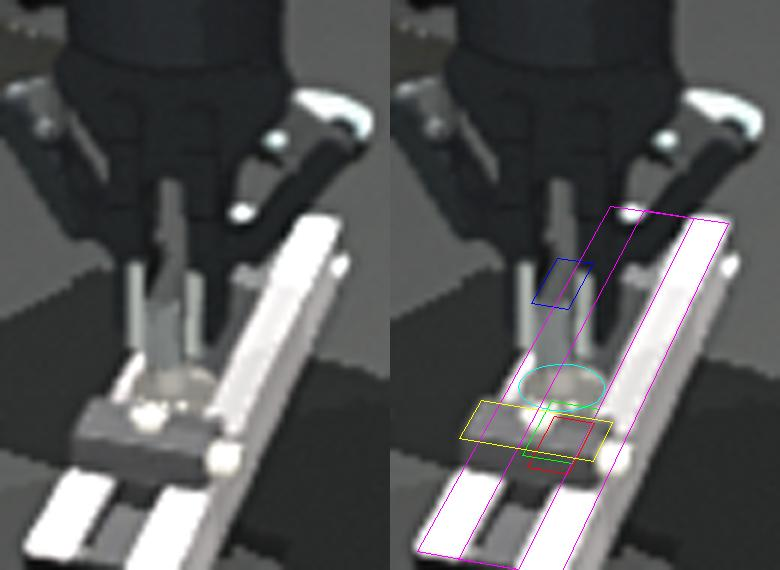

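>>> send_rows(rows=[{"hand":-1,"tx":0.05,"ty":0,"tz":0,"twist":0},{"hand":-1,"tx":0.05,"ty":0,"tz":0,"twist":0},{"hand":-1,"tx":0.05,"ty":0,"tz":0,"twist":0}])

```text
time: 12.75
tcp_pos: [0.498, -0.0068, 0.0877]
tcp_rot: [-0.579, 0.406, -0.406, 0.579]
wrist_force: [1.1, -0.9, -4.8]
finger_gap: 0.0128
```

```bash
python3 - <<'E'
from ov import *
for i in range(2): ov("pics/p.png",(285,150,65,95),6,.058);print(arm.sense()["wrist_torque"])
E
```

```text
nut in rail mm x,y,z 37.4 0.0 25.7 F [ 0.5  -0.84 -5.62]
[-0.26769353 -0.20197391 -0.00544265]
nut in rail mm x,y,z 37.4 0.0 25.7 F [ 0.68 -1.97 -6.04]
[-0.22459926 -0.16290174 -0.00914497]
```

>>> send_rows(rows=[{"hand":-1,"tx":0.05,"ty":0,"tz":0,"twist":0},{"hand":-1,"tx":0.05,"ty":0,"tz":0,"twist":0},{"hand":-1,"tx":0.05,"ty":0,"tz":0,"twist":0}])

```text
time: 13.1
tcp_pos: [0.498, -0.0071, 0.0877]
tcp_rot: [-0.579, 0.406, -0.406, 0.579]
wrist_force: [0.4, 1.2, -6.4]
finger_gap: 0.0131
```

```bash
python3 - <<'E'
from ov import *
for i in range(2): ov("pics/p.png",(285,150,65,95),6,.058);print(arm.sense()["wrist_torque"])
E
```

```text
nut in rail mm x,y,z 37.1 0.0 25.7 F [ 0.31  1.28 -5.02]
[ 0.56141867 -0.00414949  0.00678659]
nut in rail mm x,y,z 37.1 0.1 25.7 F [-0.29  2.96 -5.63]
[ 0.56335985 -0.01705853 -0.00526919]
```

>>> send_rows(rows=[{"hand":-1,"tx":0,"ty":0.1,"tz":0,"twist":0},{"hand":-1,"tx":0.1,"ty":0.15,"tz":0,"twist":0},{"hand":-1,"tx":0.2,"ty":0.15,"tz":0,"twist":0},{"hand":-1,"tx":0.2,"ty":0.15,"tz":0,"twist":0},{"hand":-1,"tx":0.2,"ty":0.15,"tz":0,"twist":0}])

```text
time: 13.62
tcp_pos: [0.4992, -0.0096, 0.0865]
tcp_rot: [-0.579, 0.406, -0.406, 0.579]
wrist_force: [0.0, 0.4, -1.6]
finger_gap: 0.013
```

```bash
python3 - <<'E'
from ov import *
for i in range(3): ov("pics/p.png",(285,150,65,95),6,.058);print(arm.sense()["wrist_torque"])
E
```

```text
nut in rail mm x,y,z 34.5 -0.2 24.4 F [ 0.44  0.08 -0.3 ]
[-0.04961438  0.02293084 -0.01774219]
nut in rail mm x,y,z 34.6 -0.1 24.4 F [ 0.03  0.37 -0.4 ]
[-0.07006766  0.0203186  -0.00633194]
nut in rail mm x,y,z 34.6 -0.1 24.4 F [-0.01  0.5  -0.72]
[-0.0294422   0.01724688  0.00323263]
```

View pics/p.png

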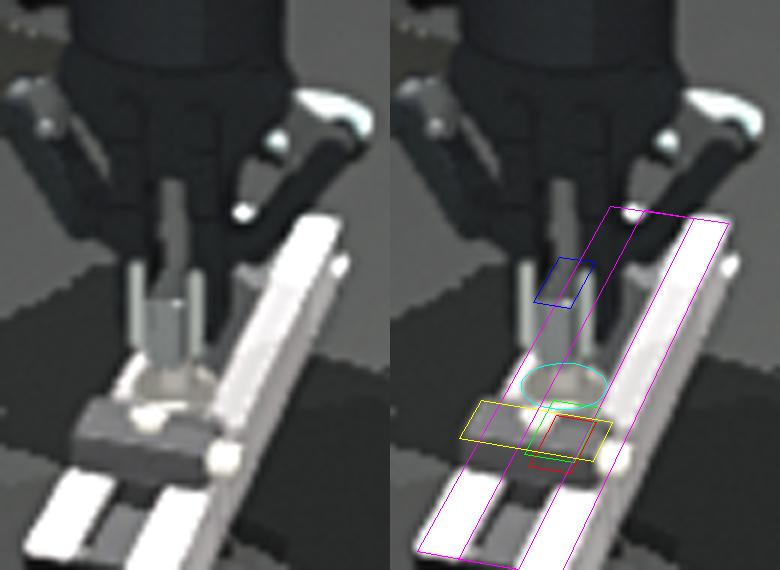

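>>> send_rows(rows=[{"hand":-1,"tx":0,"ty":0.05,"tz":0,"twist":0},{"hand":-1,"tx":0,"ty":0.1,"tz":0,"twist":0},{"hand":-1,"tx":0,"ty":0.1,"tz":0,"twist":0}])

```text
time: 14.02
tcp_pos: [0.499, -0.0094, 0.0853]
tcp_rot: [-0.579, 0.406, -0.406, 0.579]
wrist_force: [-0.8, -0.7, 1.3]
finger_gap: 0.0126
```

```bash
python3 - <<'E'
from ov import *
for i in range(3): ov("pics/p.png",(285,150,65,95),6,.058)
E
```

```text
nut in rail mm x,y,z 34.7 -0.1 23.4 F [-0.03  0.31  0.59]
nut in rail mm x,y,z 34.7 -0.1 23.4 F [-1.1   0.05  1.63]
nut in rail mm x,y,z 34.7 -0.1 23.4 F [ 0.04 -0.3   0.52]
```

>>> send_rows(rows=[{"hand":-1,"tx":-0.07,"ty":0,"tz":0,"twist":0},{"hand":-1,"tx":-0.13,"ty":0,"tz":0,"twist":0},{"hand":-1,"tx":-0.2,"ty":0,"tz":0,"twist":0},{"hand":-1,"tx":-0.2,"ty":0,"tz":0,"twist":0}])

```text
time: 14.5
tcp_pos: [0.4985, -0.0075, 0.0854]
tcp_rot: [-0.579, 0.406, -0.406, 0.579]
wrist_force: [0.8, -1.3, 1.0]
finger_gap: 0.0131
```

```bash
python3 - <<'E'
from ov import *
for i in range(2): ov("pics/p.png",(285,150,65,95),6,.058);print(arm.sense()["wrist_torque"])
E
```

```text
nut in rail mm x,y,z 36.6 -0.3 23.4 F [ 0.22 -1.26  1.07]
[-0.23793072 -0.23380232 -0.04920102]
nut in rail mm x,y,z 36.6 -0.3 23.4 F [ 1.23 -1.16  1.19]
[-0.24926374 -0.22173182  0.02972814]
```

>>> send_rows(rows=[{"hand":-1,"tx":-0.05,"ty":0,"tz":0,"twist":0},{"hand":-1,"tx":-0.1,"ty":0,"tz":0,"twist":0},{"hand":-1,"tx":-0.1,"ty":0,"tz":0,"twist":0}])

```text
time: 14.85
tcp_pos: [0.4979, -0.0065, 0.0853]
tcp_rot: [-0.579, 0.406, -0.406, 0.579]
wrist_force: [1.0, -0.5, 0.8]
finger_gap: 0.0131
```

```bash
python3 - <<'E'
from ov import *
for i in range(2): ov("pics/p.png",(285,150,65,95),6,.058);print(arm.sense()["wrist_torque"])
E
```

```text
nut in rail mm x,y,z 37.7 -0.1 23.3 F [ 0.28 -0.96  0.4 ]
[-0.28085223 -0.22479205  0.02621805]
nut in rail mm x,y,z 37.7 -0.1 23.3 F [ 1.49 -1.27  1.68]
[-0.21969282 -0.15060606 -0.05714445]
```

>>> send_rows(rows=[{"hand":-1,"tx":-0.05,"ty":0,"tz":0,"twist":0},{"hand":-1,"tx":-0.1,"ty":0,"tz":0,"twist":0},{"hand":-1,"tx":-0.1,"ty":0,"tz":0,"twist":0}])

```text
time: 15.2
tcp_pos: [0.4975, -0.0055, 0.0853]
tcp_rot: [0.579, -0.406, 0.406, -0.579]
wrist_force: [0.1, -0.3, 1.5]
finger_gap: 0.0129
```

```bash
python3 - <<'E'
from ov import *
for i in range(2): ov("pics/p.png",(285,150,65,95),6,.058);print(arm.sense()["wrist_torque"])
E
```

```text
nut in rail mm x,y,z 38.8 -0.0 23.3 F [ 0.92 -2.    1.41]
[-0.32662744 -0.11746575 -0.03244735]
nut in rail mm x,y,z 38.8 -0.0 23.3 F [-0.2  -1.3   0.66]
[-0.31950017 -0.15918134  0.01534426]
```

>>> send_rows(rows=[{"hand":-1,"tx":-0.05,"ty":0,"tz":0,"twist":0},{"hand":-1,"tx":-0.1,"ty":0,"tz":0,"twist":0},{"hand":-1,"tx":-0.1,"ty":0,"tz":0,"twist":0}])

```text
time: 15.55
tcp_pos: [0.4973, -0.005, 0.0853]
tcp_rot: [0.579, -0.406, 0.406, -0.579]
wrist_force: [2.0, -2.4, 0.6]
finger_gap: 0.0127
```

```bash
python3 - <<'E'
from ov import *
for i in range(2): ov("pics/p.png",(285,150,65,95),6,.058);print(arm.sense()["wrist_torque"])
E
```

```text
nut in rail mm x,y,z 39.4 -0.0 23.3 F [ 0.71 -3.88  1.93]
[-0.9407425  -0.24332126 -0.00176626]
nut in rail mm x,y,z 39.4 -0.0 23.3 F [ 0.51 -4.16  0.43]
[-9.58724547e-01 -2.86900430e-01 -6.76652006e-04]
```

View pics/p.png

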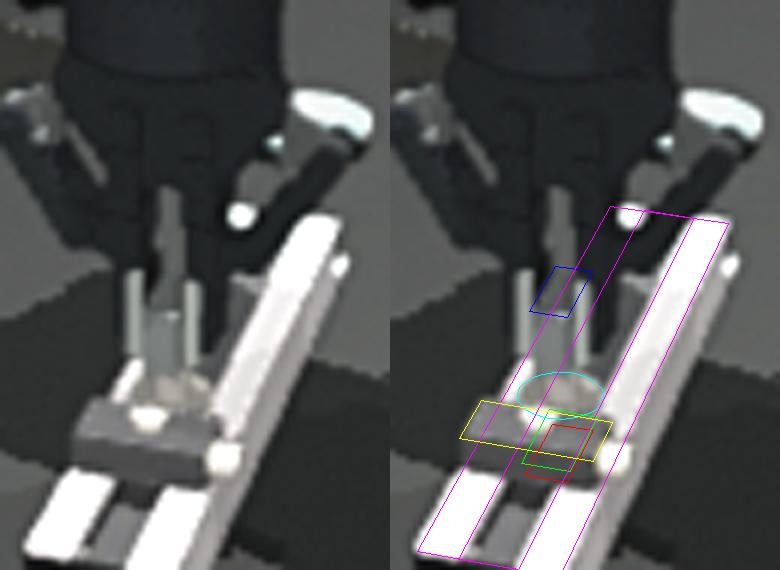

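>>> send_rows(rows=[{"hand":-1,"tx":0.1,"ty":0,"tz":0,"twist":0},{"hand":-1,"tx":0.16,"ty":0,"tz":0,"twist":0},{"hand":-1,"tx":0.16,"ty":0.1,"tz":0,"twist":0},{"hand":-1,"tx":0.16,"ty":0.2,"tz":0,"twist":0},{"hand":-1,"tx":0.16,"ty":0.3,"tz":0,"twist":0},{"hand":-1,"tx":0.16,"ty":0.4,"tz":0,"twist":0},{"hand":-1,"tx":0.16,"ty":0.4,"tz":0,"twist":0}])

```text
time: 16.23
tcp_pos: [0.4975, -0.0056, 0.0812]
tcp_rot: [-0.579, 0.406, -0.406, 0.579]
wrist_force: [-1.8, 3.7, 6.4]
finger_gap: 0.013
```

```bash
python3 - <<'E'
from ov import *
for i in range(3): ov("pics/p.png",(285,150,65,95),6,.055)
E
```

```text
nut in rail mm x,y,z 38.7 0.0 19.2 F [-1.24  5.06  7.61]
nut in rail mm x,y,z 38.7 0.0 19.3 F [-1.91  3.36  5.46]
nut in rail mm x,y,z 38.7 0.0 19.3 F [-2.22  4.32  7.17]
```

>>> send_rows(rows=[{"hand":-1,"tx":0,"ty":-0.2,"tz":0,"twist":0},{"hand":-1,"tx":0,"ty":-0.4,"tz":0,"twist":0},{"hand":-1,"tx":0,"ty":-0.45,"tz":0,"twist":0},{"hand":-1,"tx":0,"ty":-0.45,"tz":0,"twist":0}])

```text
time: 16.72
tcp_pos: [0.4978, -0.0065, 0.0857]
tcp_rot: [0.579, -0.406, 0.406, -0.579]
wrist_force: [0.3, -0.2, -1.4]
finger_gap: 0.0132
```

```bash
python3 - <<'E'
from ov import *
for i in range(3): ov("pics/p.png",(285,150,65,95),6,.055)
E
```

```text
nut in rail mm x,y,z 37.8 0.0 23.7 F [ 0.43  0.54 -1.33]
nut in rail mm x,y,z 37.9 0.1 23.6 F [-0.11  0.09 -0.46]
nut in rail mm x,y,z 37.9 0.1 23.6 F [ 0.   -0.34 -1.43]
```

>>> send_rows(rows=[{"hand":-1,"tx":-0.01,"ty":0.1,"tz":0,"twist":0},{"hand":-1,"tx":-0.01,"ty":0.2,"tz":0,"twist":0},{"hand":-1,"tx":-0.01,"ty":0.3,"tz":0,"twist":0},{"hand":-1,"tx":-0.01,"ty":0.4,"tz":0,"twist":0},{"hand":-1,"tx":-0.01,"ty":0.5,"tz":0,"twist":0},{"hand":-1,"tx":-0.01,"ty":0.6,"tz":0,"twist":0},{"hand":-1,"tx":-0.01,"ty":0.7,"tz":0,"twist":0},{"hand":-1,"tx":-0.01,"ty":0.75,"tz":0,"twist":0},{"hand":-1,"tx":-0.01,"ty":0.75,"tz":0,"twist":0}])

```text
time: 17.62
tcp_pos: [0.4978, -0.0063, 0.0786]
tcp_rot: [0.579, -0.406, 0.406, -0.579]
wrist_force: [-2.5, -1.2, 8.0]
finger_gap: 0.0131
```

```bash
python3 - <<'E'
from ov import *
for i in range(4): ov("pics/q.png",(285,150,65,95),6,.055);print(arm.sense()["wrist_torque"])
E
```

```text
nut in rail mm x,y,z 38.0 -0.0 16.6 F [-3.35 -0.99  8.45]
[-0.39399146  0.74027031 -0.0392516 ]
nut in rail mm x,y,z 38.0 -0.0 16.7 F [-2.26 -2.05 10.12]
[-0.411483    0.71445361 -0.01492224]
nut in rail mm x,y,z 38.0 -0.0 16.7 F [-2.37 -0.17  9.18]
[-0.3889455  0.7595913 -0.0349307]
nut in rail mm x,y,z 38.0 -0.0 16.7 F [-3.27 -1.99  9.37]
[-0.33363307  0.7526864  -0.07207191]
```

View pics/q.png

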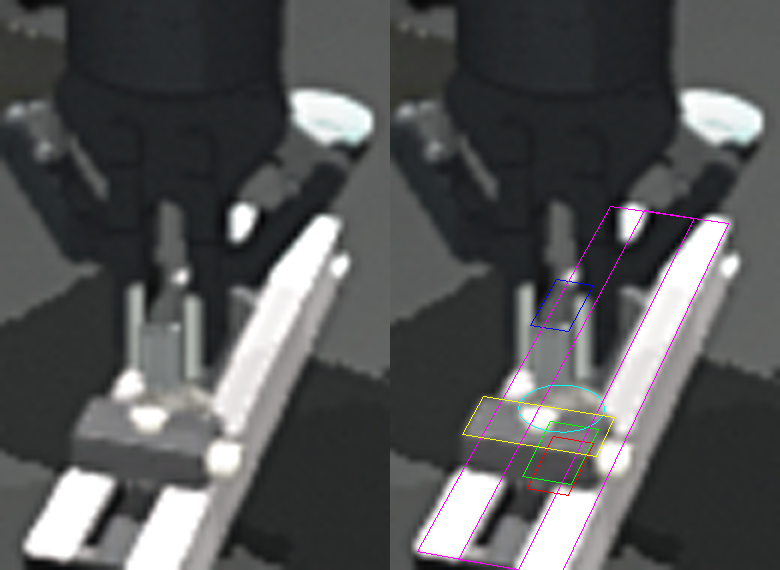

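>>> send_rows(rows=[{"hand":-1,"tx":0,"ty":0.05,"tz":0,"twist":0},{"hand":-1,"tx":0,"ty":0.08,"tz":0,"twist":0},{"hand":-1,"tx":0,"ty":0.08,"tz":0,"twist":-2},{"hand":-1,"tx":0,"ty":0.08,"tz":0,"twist":-6},{"hand":-1,"tx":0,"ty":0.08,"tz":0,"twist":-10},{"hand":-1,"tx":0,"ty":0.08,"tz":0,"twist":-14},{"hand":-1,"tx":0,"ty":0.08,"tz":0,"twist":-18},{"hand":-1,"tx":0,"ty":0.08,"tz":0,"twist":-20}])

```text
time: 18.48
tcp_pos: [0.4988, -0.0061, 0.0782]
tcp_rot: [-0.641, 0.298, -0.299, 0.641]
wrist_force: [-0.3, 0.1, 8.9]
finger_gap: 0.013
```

```bash
python3 - <<'E'
from ov import *
for i in range(2): ov("pics/r.png",(285,150,65,95),6,.055);print(arm.sense()["wrist_torque"])
plan([0.5,0,0],110)
E
```

```text
nut in rail mm x,y,z 37.8 -1.1 16.3 F [-0.89 -0.69  8.74]
[-0.04954373  0.10659812  0.00588919]
nut in rail mm x,y,z 37.8 -1.1 16.3 F [-0.64 -0.52  8.68]
[-0.00346976  0.10204434  0.06162493]
t 18.58 tcp [ 0.4989 -0.0061  0.0783] gap 0.0127 F [-0.64 -0.52  8.68] q [-0.16  0.41 -0.48  0.68  0.    0.71]
tilt [ 0.0015 -1.      0.0017] yaw z 39.98 shift cm [-0.41  7.83  0.47]
twist [np.float64(-70.02), np.float64(109.98)]
```

View pics/r.png

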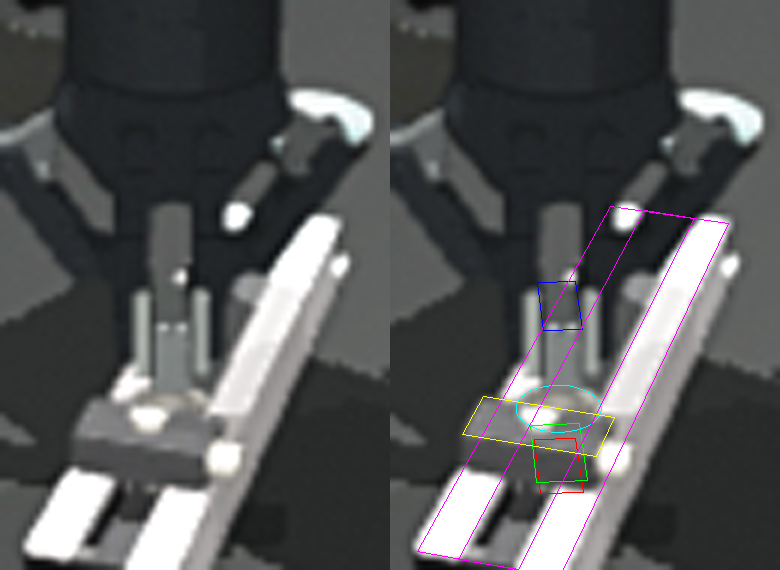

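>>> send_rows(rows=[{"hand":-1,"tx":-0.01,"ty":0.05,"tz":-0.05,"twist":-3},{"hand":-1,"tx":-0.01,"ty":0.08,"tz":-0.08,"twist":-6},{"hand":-1,"tx":-0.01,"ty":0.08,"tz":-0.08,"twist":-10},{"hand":-1,"tx":-0.01,"ty":0.08,"tz":-0.08,"twist":-14},{"hand":-1,"tx":-0.01,"ty":0.08,"tz":-0.08,"twist":-18},{"hand":-1,"tx":-0.01,"ty":0.08,"tz":-0.08,"twist":-20},{"hand":-1,"tx":-0.01,"ty":0.08,"tz":-0.08,"twist":-20}])

```text
time: 19.17
tcp_pos: [0.4984, -0.0066, 0.0776]
tcp_rot: [-0.683, 0.182, -0.184, 0.683]
wrist_force: [-0.3, -0.5, 11.3]
finger_gap: 0.0133
```

```bash
python3 - <<'E'
from ov import *
for i in range(2): ov("pics/s.png",(285,150,65,95),6,.055);print(arm.sense()["wrist_torque"])
plan([0.5,0,0],110)
E
```

```text
nut in rail mm x,y,z 37.5 -0.5 15.6 F [-0.16 -0.4  10.07]
[-0.03293356  0.06108493  0.09718054]
nut in rail mm x,y,z 37.5 -0.5 15.6 F [ 0.26  0.64 10.1 ]
[ 0.03504681  0.08572981 -0.00212743]
t 19.27 tcp [ 0.4984 -0.0066  0.0776] gap 0.013 F [ 0.26  0.64 10.1 ] q [-0.16  0.41 -0.48  0.68  0.    0.37]
tilt [ 0.0025 -1.      0.0013] yaw z 59.9 shift cm [-0.21  7.76  0.64]
twist [np.float64(-50.1), np.float64(129.9)]
```

View pics/s.png

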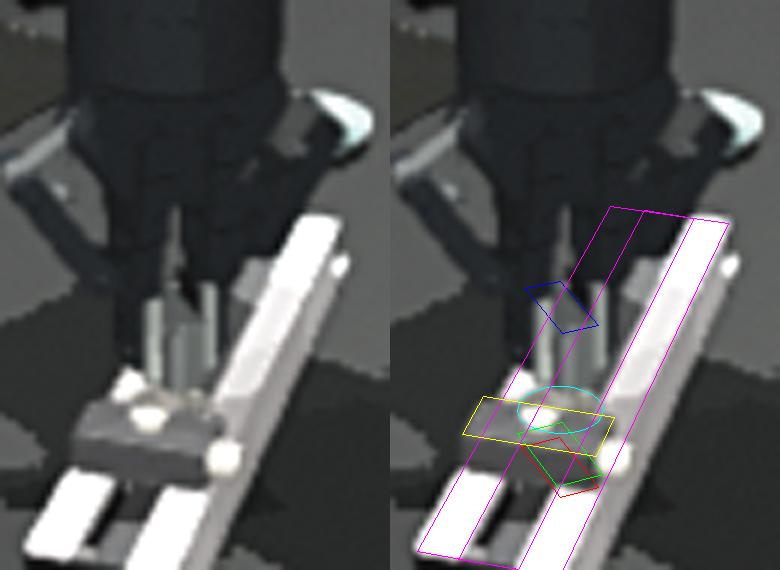

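>>> send_rows(rows=[{"hand":-1,"tx":-0.05,"ty":0,"tz":0,"twist":-3},{"hand":-1,"tx":-0.08,"ty":0,"tz":0,"twist":-8},{"hand":-1,"tx":-0.08,"ty":0,"tz":0,"twist":-13},{"hand":-1,"tx":-0.08,"ty":0,"tz":0,"twist":-18},{"hand":-1,"tx":-0.08,"ty":0,"tz":0,"twist":-23},{"hand":-1,"tx":-0.08,"ty":0,"tz":0,"twist":-25},{"hand":-1,"tx":-0.08,"ty":0,"tz":0,"twist":-25}])

```text
time: 19.85
tcp_pos: [0.4978, -0.0062, 0.0776]
tcp_rot: [0.706, -0.03, 0.032, -0.706]
wrist_force: [0.7, -0.8, 9.8]
finger_gap: 0.0127
```

```bash
python3 - <<'E'
from ov import *
for i in range(2): ov("pics/s.png",(285,150,65,95),6,.055);print(arm.sense()["wrist_torque"])
plan([0.5,0,0],110)
E
```

```text
nut in rail mm x,y,z 38.1 -0.0 15.6 F [-0.03  0.68  9.94]
[-0.03880623  0.0768565   0.09723658]
nut in rail mm x,y,z 38.1 0.0 15.6 F [-1.01  0.38 10.51]
[-0.0272006   0.06397716  0.09359981]
t 19.95 tcp [ 0.4977 -0.0062  0.0776] gap 0.0129 F [-1.01  0.38 10.51] q [-0.16  0.41 -0.48  0.68  0.   -0.07]
tilt [ 2.8e-03 -1.0e+00  1.0e-04] yaw z 84.9 shift cm [0.15 7.76 0.64]
twist [np.float64(-25.1), np.float64(154.9)]
```

View pics/s.png

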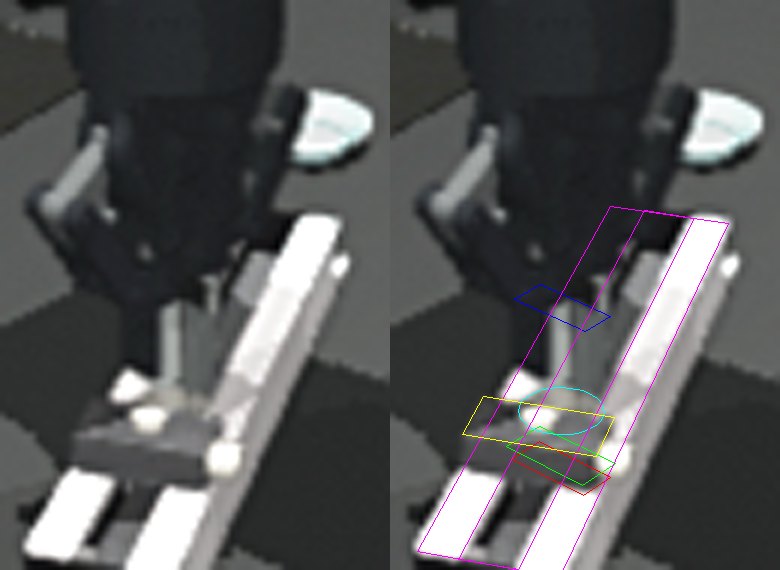

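Turning well, with almost no torque. Finishing the last 25°.

>>> send_rows(rows=[{"hand":-1,"tx":0,"ty":0,"tz":0,"twist":-5},{"hand":-1,"tx":0,"ty":0,"tz":0,"twist":-10},{"hand":-1,"tx":0,"ty":0,"tz":0,"twist":-15},{"hand":-1,"tx":0,"ty":0,"tz":0,"twist":-20},{"hand":-1,"tx":0,"ty":0,"tz":0,"twist":-24},{"hand":-1,"tx":0,"ty":0,"tz":0,"twist":-25},{"hand":-1,"tx":0,"ty":0,"tz":0,"twist":-25},{"hand":-1,"tx":0,"ty":0,"tz":0,"twist":-25}])

```text
time: 20.62
tcp_pos: [0.4978, -0.0062, 0.0776]
tcp_rot: [0.697, 0.123, -0.121, -0.696]
wrist_force: [-0.4, 0.2, 10.7]
finger_gap: 0.0128
```

```bash
python3 - <<'E'
from ov import *
for i in range(2): ov("pics/u.png",(285,150,65,95),6,.055);print(arm.sense()["wrist_torque"])
plan([0.5,0,0],110)
E
```

```text
nut in rail mm x,y,z 38.1 -0.0 15.6 F [-0.9  -0.5   9.96]
[-0.04051316  0.05110884  0.00942816]
nut in rail mm x,y,z 38.1 0.0 15.6 F [-0.5  -0.52 10.25]
[-0.07473346  0.05340371  0.02307398]
t 20.72 tcp [ 0.4977 -0.0062  0.0776] gap 0.0133 F [-0.5  -0.52 10.25] q [-0.16  0.41 -0.48  0.68  0.   -0.51]
tilt [ 0.0026 -1.     -0.0011] yaw z 109.89 shift cm [0.4  7.76 0.51]
twist [np.float64(-0.11), np.float64(179.89)]
```

View pics/u.png

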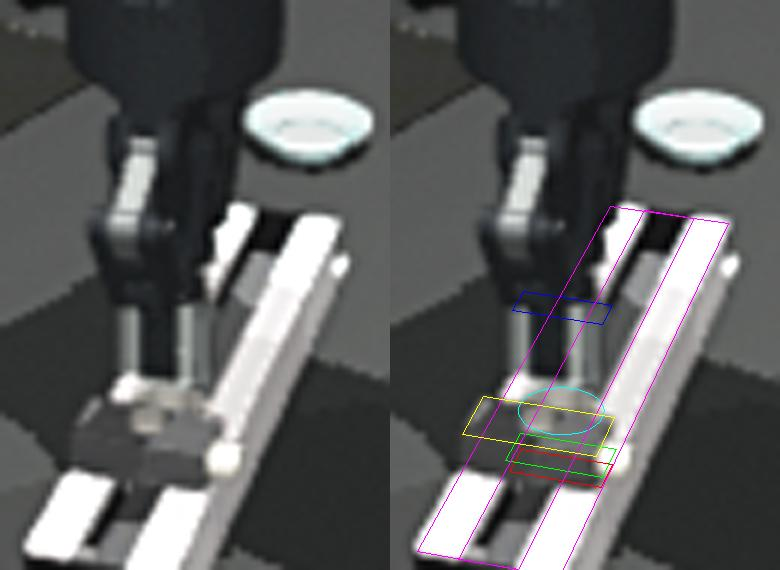

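>>> send_rows(rows=[{"hand":-1,"tx":0,"ty":-0.1,"tz":0,"twist":0},{"hand":-1,"tx":0,"ty":-0.2,"tz":0,"twist":0},{"hand":-1,"tx":0,"ty":-0.3,"tz":0,"twist":0},{"hand":-1,"tx":0,"ty":-0.35,"tz":0,"twist":0},{"hand":-1,"tx":0,"ty":-0.4,"tz":0,"twist":0},{"hand":-1,"tx":0,"ty":-0.4,"tz":0,"twist":0}])

```text
time: 21.22
tcp_pos: [0.4977, -0.0062, 0.0814]
tcp_rot: [0.697, 0.123, -0.121, -0.696]
wrist_force: [1.3, -0.7, 6.3]
finger_gap: 0.013
```

```bash
python3 - <<'E'
from ov import *
for i in range(2): ov("pics/u.png",(285,150,65,95),6,.055);print(arm.sense()["wrist_torque"])
E
```

```text
nut in rail mm x,y,z 38.1 0.0 19.4 F [ 1.17 -0.99  6.19]
[-0.0494332  -0.20686898  0.00138971]
nut in rail mm x,y,z 38.1 0.1 19.3 F [ 1.45 -1.51  5.97]
[-0.07316477 -0.2377985   0.05731591]
```

>>> send_rows(rows=[{"hand":-1,"tx":0,"ty":-0.05,"tz":0,"twist":0},{"hand":-1,"tx":0,"ty":-0.1,"tz":0,"twist":0},{"hand":-1,"tx":0,"ty":-0.15,"tz":0,"twist":0},{"hand":-1,"tx":0,"ty":-0.15,"tz":0,"twist":0}])

```text
time: 21.65
tcp_pos: [0.4976, -0.0062, 0.0827]
tcp_rot: [0.697, 0.123, -0.121, -0.696]
wrist_force: [2.0, -0.2, 4.7]
finger_gap: 0.0132
```

```bash
python3 - <<'E'
from ov import *
for i in range(2): ov("pics/u.png",(285,150,65,95),6,.055);print(arm.sense()["wrist_torque"])
E
```

```text
nut in rail mm x,y,z 38.1 0.2 20.7 F [3.72 0.79 3.89]
[-0.12873384 -0.80533622  0.03896831]
nut in rail mm x,y,z 38.2 0.3 20.6 F [ 4.22 -1.02  4.2 ]
[-0.11817647 -0.92437201 -0.01706653]
```

>>> send_rows(rows=[{"hand":-1,"tx":0.05,"ty":0,"tz":0,"twist":0},{"hand":-1,"tx":0.1,"ty":0,"tz":0,"twist":0},{"hand":-1,"tx":0.1,"ty":0,"tz":0,"twist":0}])

```text
time: 22.0
tcp_pos: [0.4976, -0.0061, 0.0823]
tcp_rot: [0.697, 0.122, -0.122, -0.696]
wrist_force: [3.0, -1.7, 5.1]
finger_gap: 0.0129
```

```bash
python3 - <<'E'
from ov import *
for i in range(2): ov("pics/u.png",(285,150,65,95),6,.055);print(arm.sense()["wrist_torque"])
E
```

```text
nut in rail mm x,y,z 38.2 0.0 20.3 F [ 2.48 -2.63  5.3 ]
[-0.69276096 -0.85738419  0.01484254]
nut in rail mm x,y,z 38.3 0.1 20.3 F [ 3.14 -2.99  4.28]
[-0.74839148 -0.87379534  0.01780725]
```

View pics/u.png

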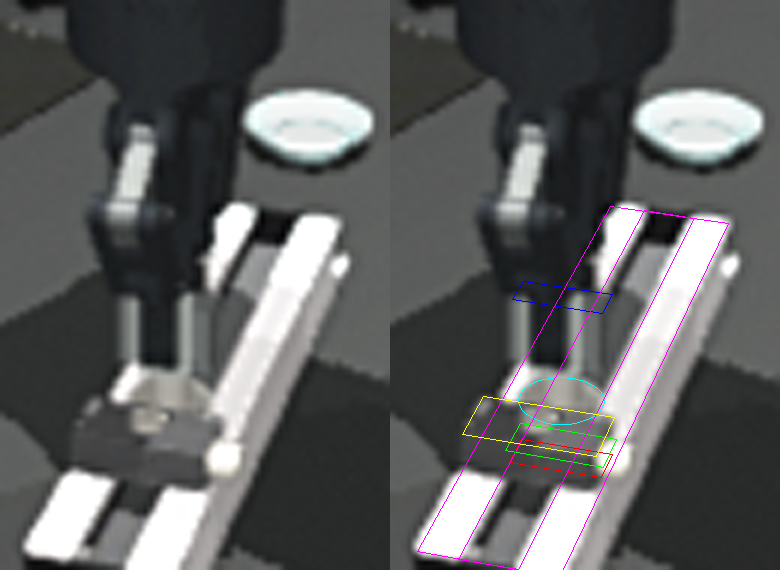

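>>> send_rows(rows=[{"hand":-0.8,"tx":0.03,"ty":0,"tz":-0.03,"twist":0},{"hand":-0.6,"tx":0.03,"ty":0,"tz":-0.03,"twist":0},{"hand":-0.5,"tx":0.03,"ty":0,"tz":-0.03,"twist":0},{"hand":-0.5,"tx":0.03,"ty":0,"tz":-0.03,"twist":0}])

```text
time: 22.43
tcp_pos: [0.4964, -0.0055, 0.0815]
tcp_rot: [-0.696, -0.121, 0.123, 0.697]
wrist_force: [0.2, -0.2, -0.2]
finger_gap: 0.0214
```

```bash
python3 - <<'E'
from ov import *
for i in range(2): ov("pics/v.png",(285,150,65,95),6,.055);print(arm.sense()["finger_gap"])
E
```

```text
nut in rail mm x,y,z 39.1 0.8 19.6 F [-0.41 -0.82  0.45]
0.021587238682035378
nut in rail mm x,y,z 38.9 0.6 19.7 F [ 0.43 -0.76  0.86]
0.021399405591868086
```

View pics/v.png

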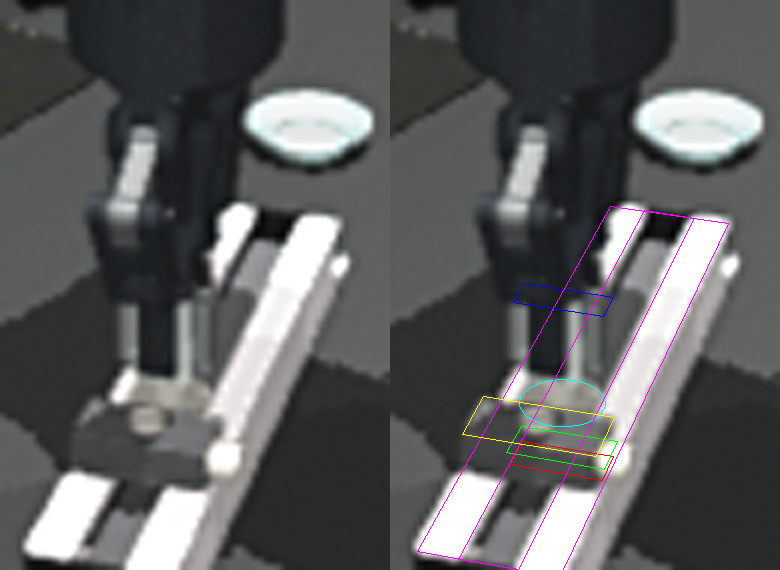

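>>> send_rows(rows=[{"hand":-0.5,"tx":0,"ty":-0.3,"tz":0,"twist":0},{"hand":-0.5,"tx":0,"ty":-1,"tz":0,"twist":0},{"hand":-0.5,"tx":0,"ty":-2,"tz":0,"twist":0},{"hand":-0.5,"tx":0,"ty":-4,"tz":0,"twist":0},{"hand":-0.5,"tx":0,"ty":-7,"tz":0,"twist":0},{"hand":-0.5,"tx":0,"ty":-10,"tz":0,"twist":0},{"hand":-0.5,"tx":8,"ty":-13,"tz":-8,"twist":0},{"hand":-0.5,"tx":12,"ty":-14,"tz":-12,"twist":0},{"hand":-0.5,"tx":12,"ty":-14,"tz":-12,"twist":0},{"hand":-0.5,"tx":12,"ty":-14,"tz":-12,"twist":0},{"hand":-0.5,"tx":12,"ty":-14,"tz":-12,"twist":0}])

```text
time: 23.45
tcp_pos: [0.6567, -0.081, 0.2244]
tcp_rot: [0.698, 0.123, -0.12, -0.696]
wrist_force: [-0.9, -0.1, 0.3]
finger_gap: 0.0212
```

```bash
python3 - <<'E'
import cv2
from cell import *
import numpy as np
s=snapshot("side")[:,:,::-1];t=snapshot("top")[:,:,::-1]
cv2.imwrite("pics/w.png",cv2.resize(s[160:270,280:360],(436,600),interpolation=cv2.INTER_CUBIC))
cv2.imwrite("pics/wt.png",t)
cv2.imwrite("pics/ws.png",s)
print(arm.sense()["tcp_pos"])
E
```

```text
[ 0.6529596  -0.07907735  0.22288565]
```

View pics/w.png

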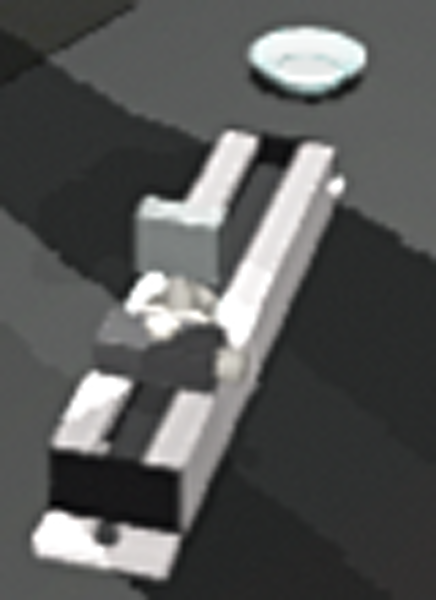

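View pics/wt.png

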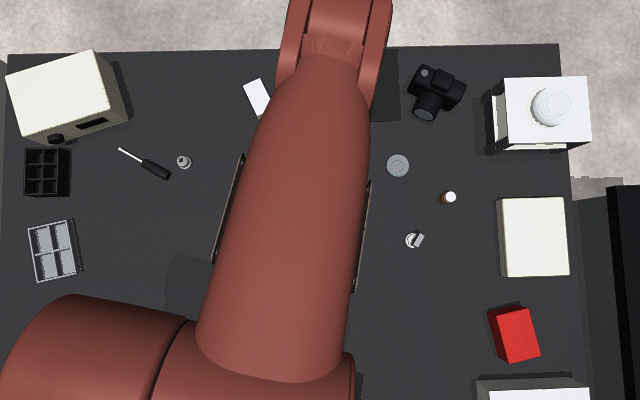

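>>> send_rows(rows=[{"hand":-0.5,"tx":0,"ty":-3,"tz":-25,"twist":0},{"hand":-0.5,"tx":0,"ty":-3,"tz":-25,"twist":0},{"hand":-0.5,"tx":0,"ty":-3,"tz":-25,"twist":0},{"hand":-0.5,"tx":0,"ty":-3,"tz":-25,"twist":0},{"hand":-0.5,"tx":0,"ty":-3,"tz":-25,"twist":0},{"hand":-0.5,"tx":0,"ty":-3,"tz":-25,"twist":0},{"hand":-0.5,"tx":0,"ty":-3,"tz":-25,"twist":0},{"hand":-0.5,"tx":0,"ty":-3,"tz":-25,"twist":0},{"hand":-0.5,"tx":0,"ty":-3,"tz":-25,"twist":0}])

```text
time: 24.3
tcp_pos: [0.7358, -0.313, 0.2517]
tcp_rot: [-0.696, -0.121, 0.122, 0.697]
wrist_force: [0.0, 1.0, -0.6]
finger_gap: 0.0215
```

```bash
python3 - <<'E'
import cv2
from cell import *
import numpy as np
s=snapshot("side")[:,:,::-1];t=snapshot("top")[:,:,::-1]
cv2.imwrite("pics/xs.png",s);cv2.imwrite("pics/xt.png",t)
c=lambda im,x,y,w,h,k:cv2.resize(im[y:y+h,x:x+w],None,fx=k,fy=k,interpolation=cv2.INTER_CUBIC)
a=c(s,295,188,40,48,10);b=c(t,265,190,40,48,10)
cv2.imwrite("pics/x.png",np.hstack([a,b]))
print(arm.sense()["tcp_pos"],arm.sense()["time"])
E
```

```text
[ 0.73608832 -0.31142894  0.25272553] 24.4
```

View pics/x.png

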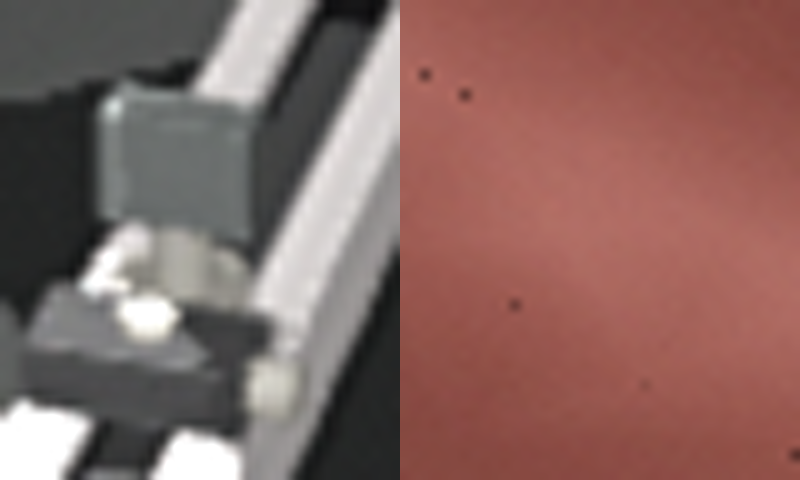

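>>> send_rows(rows=[{"hand":-0.5,"tx":-44,"ty":0,"tz":0,"twist":0},{"hand":-0.5,"tx":-44,"ty":0,"tz":0,"twist":0},{"hand":-0.5,"tx":-44,"ty":0,"tz":0,"twist":0},{"hand":-0.5,"tx":-44,"ty":0,"tz":0,"twist":0},{"hand":-0.5,"tx":-44,"ty":0,"tz":0,"twist":0},{"hand":-0.5,"tx":-44,"ty":0,"tz":0,"twist":0},{"hand":-0.5,"tx":-44,"ty":0,"tz":0,"twist":0},{"hand":-0.5,"tx":-44,"ty":0,"tz":0,"twist":0},{"hand":-0.5,"tx":-44,"ty":0,"tz":0,"twist":0},{"hand":-0.5,"tx":-44,"ty":0,"tz":0,"twist":0},{"hand":-0.5,"tx":-44,"ty":0,"tz":0,"twist":0},{"hand":-0.5,"tx":-44,"ty":0,"tz":0,"twist":0}])

```text
time: 25.4
tcp_pos: [0.3173, -0.4624, 0.253]
tcp_rot: [0.697, 0.12, -0.122, -0.696]
wrist_force: [1.6, -0.7, 0.1]
finger_gap: 0.0214
```

```bash
python3 - <<'E'
import cv2
from cell import *
import numpy as np
s=snapshot("side")[:,:,::-1];t=snapshot("top")[:,:,::-1]
cv2.imwrite("pics/ys.png",s);cv2.imwrite("pics/yt.png",t)
c=lambda im,x,y,w,h,k:cv2.resize(im[y:y+h,x:x+w],None,fx=k,fy=k,interpolation=cv2.INTER_CUBIC)
a=c(s,295,188,40,48,10);b=c(t,265,190,40,48,10)
cv2.imwrite("pics/y.png",np.hstack([a,b]))
print(arm.sense()["tcp_pos"],arm.sense()["time"])
E
```

```text
[ 0.32138733 -0.46152822  0.25305244] 25.5
```

View pics/y.png

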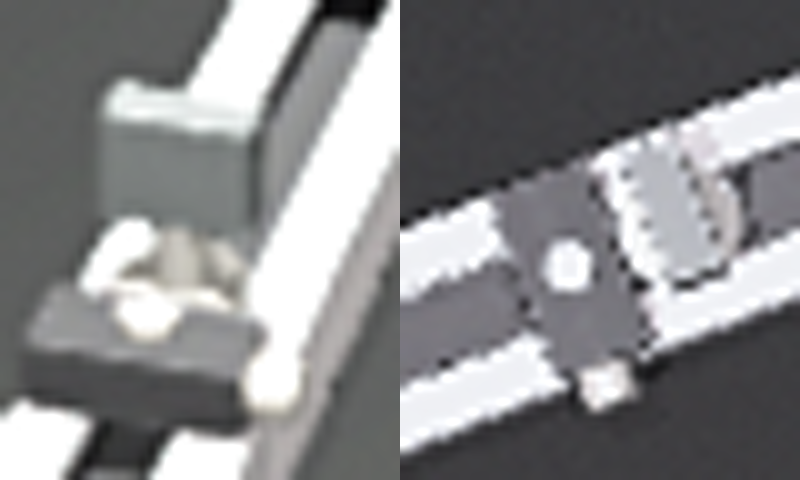

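View pics/yt.png

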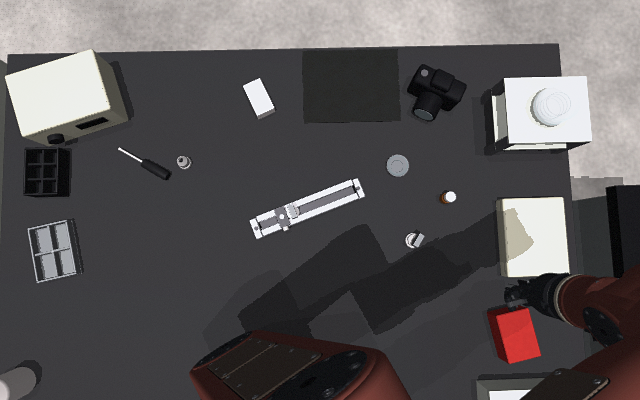

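```bash
python3 - <<'E'
from h import *
np.set_printoptions(precision=4,suppress=True)
us=uncrop([(105,108),(250,130),(118,82),(262,108),(101,208),(248,238)],10,(295,188))
Ls=np.array([(.017,.007,.071),(-.017,.007,.071),(.017,-.007,.071),(-.017,-.007,.071),(.017,.007,.043),(-.017,.007,.043)])
ut=uncrop([(222,155),(272,140),(322,262),(275,283)],10,(265,190))
Lt=np.array([(.017,.007,.071),(.017,-.007,.071),(-.017,-.007,.071),(-.017,.007,.071)])
def f(p,tilt=True):
    R=Ro.from_euler("zyx",[p[3],p[4],p[5]]).as_matrix()
    g=lambda L:np.array(p[:3])+L@R.T
    return np.r_[(proj("side",g(Ls))-us).ravel(),(proj("top",g(Lt))-ut).ravel()]
for k in (0,1):
    h=(lambda p:f(np.r_[p[:4],0,0])) if k==0 else f
    r=least_squares(h,[.498,-.006,.022,.35]+[0,0]*k,loss="soft_l1");p=r.x
    print(p,"yaw",np.degrees(p[3]).round(1),"tilt",np.degrees(p[4:]),"rms px",np.sqrt(np.mean(h(p)**2)))
    d=p[:2]-[.5107,-.042];a=np.radians(109.9);c,s=np.cos(a),np.sin(a);print("rail",c*d[0]+s*d[1],-s*d[0]+c*d[1])
E
```

```text
[ 0.498  -0.005   0.0234  0.3497] yaw 20.0 tilt [] rms px 0.41944593205177333
rail 0.03912306785617646 -0.0006989384977024223
[ 0.4996 -0.007   0.0234  0.3521 -0.0222 -0.0278] yaw 20.2 tilt [-1.2711 -1.5936] rms px 0.41347195488535504
rail 0.03673034245364415 -0.0015006758963440718
```

```bash
python3 - <<'E'
from cell import arm
s=arm.sense();print(s["time"],s["wrist_force"],s["qd"].round(3))
print(arm.hand_in())
E
```

```text
25.5 [ 0.92805278  0.09342508 -0.01702657] [0.048 0.024 0.03  0.004 0.008 0.017]
the job is handed in; nothing more can be done
None
```

I locked the bar-foot nut across the rail slot, let go of it and handed the job in at 25.5 s; no verdict was reported.

- **What I did:**
  - Gripped the nut by its wing and put the foot into the slot lengthwise about 60 mm from mid rail, on the open side of the stop.
  - Slid it to the stop, whose face I felt at about rail x = 55 mm, and backed off about 1 mm.
  - Pressed it down with about 11 N on the strip (7 mm or slightly more), turned it 90° with almost no torque, let it rise and opened the fingers.
- **Last checks (pictures from both cameras):**
  - The nut stands upright with its wing square to the slot, at a yaw of 20.0° where 19.9° is square.
  - It sits within about 1 mm of mid slot at rail x ≈ 39 mm.
  - The look-alike, dish, objective and jar are at the same pixels as at the start.
  - The arm is well clear of everything in the scene.
- **What did not agree:**
  - The pictures put the nut's underside at 23.4 mm. The strip force just before release put it at about 21.8 mm, against a nominal 22. The camera value is good to only 1–2 mm, so I trusted the force, but 23.4 is close to the 23.5 mm limit.
  - The tilt fit gave 1–2°, which is within its noise.
- **What went wrong on the way:**
  - On the first approach I held the nut about 2 mm too high. Something, probably the front tooth under the stop, dragged with about 5 N. I backed off, lowered it and slid it in again.
  - The nut seems to have slipped slightly in the grip while pressed.
  - Just before release there was a side load of about 4 N, gone once the fingers opened.
  - Measured wrist forces in the rail stayed below about 12 N throughout.

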